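Complete a kit tray and turn it with a loose ball in its dish

TASK

Stand the two sleeves from the bench upright in the two empty pockets of the metal kit tray, so that the four sleeves make a neat two-by-two grid around the dish, and leave the steel ball loose and untouched in the dish. Then lift the tray by its overhead handle a good hand's breadth (about 10 cm) straight up off its stand and, keeping it level over the stand, turn it gently a quarter turn anticlockwise as seen from above, so that it ends square across the stand with its rounded nose to the left and the ball still in the middle of its dish. Finish while still holding the tray up there, level and still; do not put it down or let it go, and leave the other things on the bench alone.

Things in the scene. Friction and masses are not known exactly. Their poses are not given: they have to be found in the camera images.
- stand: low dark steel stand fixed to the bench, plate 250 x 130 x 6 mm with two rubber strips on which the tray rests 14 mm above the bench; origin at the centre of its underside. Its x axis runs along its length, roughly away from the robot (yaw up to 0.35 rad either way); y to the left. At the start the tray lies on it centred and with its axes along the stand's
- tray: grey metal kit tray, loose on the stand, 240 (x) x 140 (y) mm, 5 mm base, 10 mm rim on three sides, 0.45 kg empty; round nose at the +x end. Origin at the centre of its underside; x to the nose, y left, z up. Shallow round dish (102 mm across) in the middle, four pocket collars at the corners, a bail handle over the middle along y with 14 mm wide legs at y = +-64 mm
- handle (a point): centre of the wooden grip of the bail handle, 105 mm above the tray's underside, over the dish: a bar 18 mm thick (tray x), 70 mm long (tray y), 24 mm high (top 117 mm above the underside); to be pinched from above across tray x. Below it is open space down to the ball, whose top is about 33 mm above the tray's underside
- nose (a point): tip of the tray's round nose, 155 mm from the tray's centre along its x
- dish (a point): centre of the dish's small flat inner floor (about 22 mm across), 8 mm above the tray's underside; from there the dish rises slowly, then steeper, to its rim 19 mm above the underside, so a ball disturbed slightly rolls back
- ball_center (a point): centre of the loose steel ball, 25 mm diameter, 64 g, free to roll in the dish
- pocket_left (a point): centre of the floor of the empty pocket at the end away from the nose, on the tray's left (x = -85, y = +36 mm in the tray): a collar of 35 mm inner and 41 mm outer diameter, 12 mm high; floor 5 mm above the tray's underside. Grip a sleeve near its top to keep the fingertips clear of the collar
- pocket_right (a point): the same on the tray's right (x = -85, y = -36 mm)
- pocket_nose_left (a point): the same kind of pocket at the nose end, left (x = +85, y = +36 mm); a sleeve stands in it already
- pocket_nose_right (a point): the same, nose end, right (x = +85, y = -36 mm); a sleeve stands in it already
- sleeve_a: copper sleeve (bush), 28 mm diameter, 45 mm tall, hollow, about 0.06 kg; origin at the centre of its underside, z up along its axis. Stands upright on the bench to the right of the tray; goes into either empty pocket
- sleeve_b: copper sleeve (bush), 28 mm diameter, 45 mm tall, hollow, about 0.06 kg; origin at the centre of its underside, z up along its axis. Stands upright on the bench to the right of the tray, farther away; goes into the other empty pocket
- sleeve_c: copper sleeve (bush), 28 mm diameter, 45 mm tall, hollow, about 0.06 kg; origin at the centre of its underside, z up along its axis. Already in the left pocket at the nose end; stays there
- sleeve_d: copper sleeve (bush), 28 mm diameter, 45 mm tall, hollow, about 0.06 kg; origin at the centre of its underside, z up along its axis. Already in the right pocket at the nose end; stays there
- nut: bystander: steel hex nut, 30 x 34 x 16 mm, on the bench to the right; origin at the centre of its underside
- ball_bearing: bystander: ball bearing, 52 mm diameter, 15 mm high, on the bench to the left; origin at the centre of its underside
- tape: bystander: roll of black tape, 89 mm diameter, 19 mm high, on the bench far right; origin at the centre of its underside
Things that resemble listed ones, but are neither listed nor needed, are in the scene too. What is shaped like the sleeve_b but blue or purple is not meant.

How it is judged:
By the outcome, as a careful person would: the job done as asked, in the order asked, and still so for the second after the job is handed in, while the arm keeps its last pose, push and grip.
It also fails if it takes over 69 s, if anything falls off the work surface, if the arm or the gripper's body presses on something with over 40 N, if the wrist force passes 120 N, or if a joint passes its speed limit or range.

ROBOT

A 6-joint arm with a two-finger parallel gripper is mounted at the origin on a cart in front of the work surface, level with it; the furniture and walls round the work are solid. World frame = base frame: x ahead of the robot, y to its left, z up, the work surface at z = 0. Lengths are in m, angles in degrees, forces in N, time in s.
With the tool pointing down it reaches from about 0.275 to 0.825 m from the base axis. Payload 4.9 kg.
Tool frame: the origin (TCP) lies midway between the tips of the shut fingers; the grasp point (between the pads) lies 19 mm behind it (ctrl.pinch_z is the distance from the TCP to the grasp point, in m); z points along the fingers, y is the direction in which the jaws open and shut (so a half turn about z gives the same grasp; the last joint's range is limited). The gripper opens to 85 mm and grips with 20 to 120 N. Pads are 22 mm wide; open, the fingers measure 114 mm over their backs; the gripper's body (76 mm by 85 mm) begins 54 mm behind the grasp point. The pads swing forward as they close: fully open they stand 13 mm farther back than shut.
Start: joints at [55.451, 18.69, -11.035, 60.275, 0, 82.311], TCP at [0.248, 0.491, 0.231] pointing down, gripper open.
Joint ranges: [-152.03, 152.03], [-55.5, 102.48], [-74.3, 77.21], [-110.64, 120.58], [-84.22, 78.4], [-180, 180]. Speed limits (degrees/s): [147.25, 147.25, 180, 180, 180, 180].

INTERFACE

Orientations are given as a 3x3 rotation matrix whose columns are the frame's x, y, z axes.
In Python, from plant import ctrl, viewer gives the robot as it stands.
- The arm moves only by the shell command python3 -m handwheel 'ROWS' [FORCE]. ROWS is a JSON object of lists of equal length, an entry for each row: "dp": the shift along the tool's x, y, z in m, a list of three; "turn": the turn, a rotation vector about the tool's x, y, z in rad, a list of three; "hand": the closure, from 0 (fully open) to 1 (shut). In form: {"dp": [[x, y, z], ...], "turn": [[ax, ay, az], ...], "hand": [hand, ...]}. A call has 1 to 8 rows; each row is the pose to reach, as a shift and turn from the pose commanded when the call began, along the tool's axes at that moment; what a row does not reach only later rows make up. A row lasts 1/10 s, in which the tool goes at most 50 mm and 8.59 degrees, less where a joint would pass 70% of its speed; a pose out of reach is approached as far as the arm can. A call with a gripper value outside its range is refused whole. The fingers move at their own pace and stop on an object; FORCE is the grip in N (left out, the last holds). Time passes only in rows, so rows that repeat a pose let the fingers close. It gives the time, the measured TCP pose, the force and the opening at its end, in the units of the state.
- ctrl.observe(): the state, without advancing time (a new reading comes with each control period).
- viewer.read_camera(name): name is "scene" or "top"; returns a dict with "pixels" (400x640x3 uint8, red, green, blue), "range_z" (400x640 float32, m along the optical axis (not along the pixel's ray), 0 where there is no reading), "vfov" (degrees; the focal length in pixels is half the picture's height over the tangent of half this angle, whatever the lens; pixels are square), "cx", "cy" (the principal point, pixels), "k1" (the pictures are not rectified: a ray, as slopes to the right and down, at radius r is drawn at 1 + k1 r^2 times it, then the intrinsics apply), "world_from_camera" (4x4, takes a point from camera to world coordinates). Camera axes: x right, y up, looking along -z (the intrinsics and any distortion apply to the point x, -y, -z); pixel columns grow to the right and rows downward; lengths in m; the calibration is good to about 2 mm. A picture is of the moment at which its call begins.
- ctrl.finish_job(): hands the job in, once; it reports no verdict.
The state is a dict: "time_s": time; "joint_positions": joint angles; "joint_vel": joint speeds; "joint_torque": joint torques, N m; "tcp_pos": TCP position; "orientation": TCP orientation; "ft_force": force on the tool from outside, world axes, zero at the start; "wrist_torque": the same for the moment, N m; "opening": opening from 0.0 (shut) to 1.0 (fully open).
Only numpy, scipy, OpenCV 4.12 (cv2) and the standard library are available. Lean on these libraries where they do the work, as an engineer would, in place of code of your own. Each camera call takes 0.05 s, during which the arm holds its last target.

## Working session

There is one attempt and no reset: what is moved stays moved. The work goes in short steps, Python scripts to look and compute and a shell command to move; the robot and the scene stay as the last step left them, time stands still between calls to the robot, and variables do not carry over. Pictures are saved under pics/ and viewed, and the job is handed in when it is done.

```bash
ls; mkdir -p pics; python3 - <<'E'
from plant import ctrl, viewer
import cv2, numpy as np, pickle
print(ctrl.observe(), ctrl.pinch_z)
for n in ("scene","top"):
    c=viewer.read_camera(n); pickle.dump(c,open(f'/tmp/{n}0.pkl','wb'))
    cv2.imwrite(f'pics/{n}0.png',c['pixels'][:,:,::-1])
    print(n,c['vfov'],c['cx'],c['cy'],c['k1'],c['world_from_camera'].round(3).tolist())
E
```

```text
pics
{'time_s': 0.0, 'joint_positions': array([ 5.54512516e+01,  1.87324982e+01, -1.10912893e+01,  6.02741554e+01,
       -9.21457969e-05,  8.23085730e+01]), 'joint_vel': array([ 0.08157857,  0.09229902,  0.00814542, -0.11315131,  0.09417704,
       -0.10501811]), 'joint_torque': array([ 7.20838420e-05, -4.43392825e+01,  2.62439936e+01,  1.53778726e-02,
       -1.11792276e-04,  7.20260630e-06]), 'tcp_pos': array([0.24815659, 0.49019336, 0.23050354]), 'orientation': array([[-8.92134183e-01,  4.51769478e-01, -9.68101722e-04],
       [ 4.51770458e-01,  8.92133100e-01, -1.40886835e-03],
       [ 2.27191873e-04, -1.69425937e-03, -9.99998539e-01]]), 'ft_force': array([-0.23953694,  0.1704087 ,  0.38146918]), 'wrist_torque': array([ 0.01767889, -0.0146589 , -0.02300371]), 'opening': 0.998456684583459} 0.0187
scene 48.89425136686801 320.76879511858095 192.3130064667117 -0.11967982969648644 [[0.795, 0.262, -0.546, -0.056], [-0.606, 0.343, -0.718, -0.901], [-0.001, 0.902, 0.432, 0.615], [0.0, 0.0, 0.0, 1.0]]
top 56.03786395602891 316.16357301823666 198.4775548751364 0.0149737832995421 [[0.031, 0.968, -0.247, 0.366], [-1.0, 0.03, -0.01, -0.057], [-0.003, 0.248, 0.969, 1.091], [0.0, 0.0, 0.0, 1.0]]
```

View pics/scene0.png

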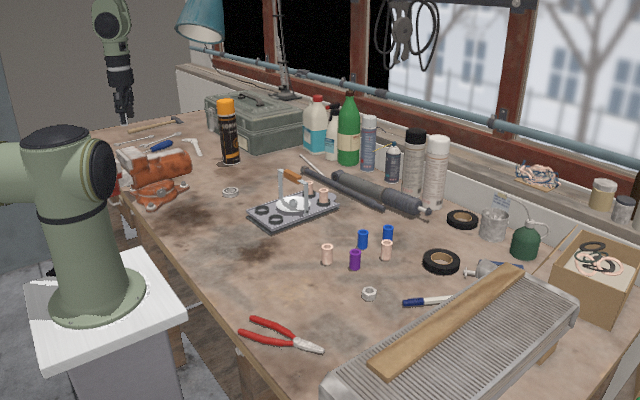

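View pics/top0.png

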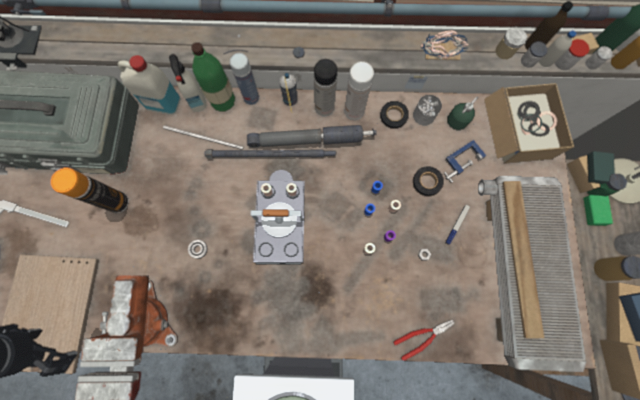

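The top view has the tray at about (279,222) with its nose up. The copper-like candidates are (370,248) near and (396,205) far. The lookalikes are blue at (377,187) and (369,210), and purple at (390,237). The nut is at (425,254).

```bash
cat > h.py <<'E'
import cv2, numpy as np
def K(c):
    f=200/np.tan(np.radians(c['vfov']/2)); return f
def ray(c,u,v):
    f=K(c); d=np.array([(u-c['cx'])/f,(v-c['cy'])/f]); s=d.copy()
    for _ in range(20): s=d/(1+c['k1']*(s@s))
    T=c['world_from_camera']; return T[:3,3], T[:3,:3]@np.array([s[0],-s[1],-1])
def onz(c,u,v,z):
    o,d=ray(c,u,v); return o+d*(z-o[2])/d[2]
def proj(c,P):
    T=c['world_from_camera']; p=T[:3,:3].T@(np.asarray(P)-T[:3,3]); s=np.array([p[0],-p[1]])/-p[2]
    s=s*(1+c['k1']*(s@s)); return s*K(c)+[c['cx'],c['cy']]
def cloud(c):
    f=K(c); v,u=np.mgrid[:400,:640].astype(float)
    d=np.stack([(u-c['cx'])/f,(v-c['cy'])/f],-1); s=d.copy()
    for _ in range(20): s=d/(1+c['k1']*(s**2).sum(-1,keepdims=True))
    z=c['range_z'][...,None]; P=np.concatenate([s[...,:1]*z,-s[...,1:]*z,-z],-1)
    T=c['world_from_camera']; return P@T[:3,:3].T+T[:3,3]
def crop(c,u0,u1,v0,v1,k,fn):
    cv2.imwrite(fn,cv2.resize(np.ascontiguousarray(c['pixels'][v0:v1,u0:u1,::-1]),None,fx=k,fy=k,interpolation=cv2.INTER_CUBIC))
E
python3 - <<'E'
import pickle; from h import *
t=pickle.load(open('/tmp/top0.pkl','rb')); s=pickle.load(open('/tmp/scene0.pkl','rb'))
crop(t,235,445,165,275,3.8,'pics/tc.png'); crop(s,230,410,165,290,4.4,'pics/sc.png')
for n,c in(('t',t),('s',s)):
    P=cloud(c); hsv=cv2.cvtColor(c['pixels'],cv2.COLOR_RGB2HSV)
    reg=(P[...,0]>.2)&(P[...,0]<.75)&(P[...,1]>-.45)&(P[...,1]<.3)&(P[...,2]>.03)&(P[...,2]<.16)&(c['range_z']>0)
    k,l,st,ce=cv2.connectedComponentsWithStats(reg.astype(np.uint8))
    for i in range(1,k):
        if st[i,4]<15: continue
        m=l==i; q=P[m]; top=q[q[:,2]>q[:,2].max()-.006]
        print(n,ce[i].round(1),st[i,4],'zmax',q[:,2].max().round(3),'topc',top.mean(0).round(4),'allc',q.mean(0).round(4),c['pixels'][m].mean(0).astype(int))
E
```

```text
t [377.4 185.5] 63 zmax 0.05 topc [ 0.6773 -0.2219  0.0457] allc [ 0.6777 -0.2219  0.0424] [ 56  91 171]
t [292.4 189.1] 102 zmax 0.067 topc [0.6574 0.0256 0.0638] allc [0.6567 0.0233 0.0512] [169 163 153]
t [266.8 189.2] 95 zmax 0.067 topc [0.6543 0.0976 0.064 ] allc [0.6539 0.0966 0.0529] [171 163 150]
t [395.4 204.7] 60 zmax 0.048 topc [ 0.6223 -0.2727  0.0448] allc [ 0.6219 -0.2727  0.0428] [207 201 182]
t [276.8 215.8] 641 zmax 0.135 topc [0.5712 0.0587 0.131 ] allc [0.5704 0.0596 0.0843] [179 168 159]
t [370.1 208.1] 56 zmax 0.05 topc [ 0.6095 -0.1996  0.0464] allc [ 0.6095 -0.2003  0.0438] [ 65  98 180]
t [390.6 235. ] 58 zmax 0.051 topc [ 0.5341 -0.2557  0.0461] allc [ 0.5339 -0.2573  0.044 ] [127  77 153]
t [369.6 247.7] 59 zmax 0.049 topc [ 0.4968 -0.1991  0.0456] allc [ 0.4967 -0.1984  0.0437] [220 221 205]
s [295.1 185. ] 530 zmax 0.131 topc [0.5682 0.0547 0.1291] allc [0.5807 0.0574 0.0888] [152 136 123]
s [323.  194.8] 121 zmax 0.066 topc [0.657  0.0251 0.0627] allc [0.6535 0.0204 0.05  ] [183 157 143]
s [279.5 201.7] 27 zmax 0.034 topc [0.5471 0.0916 0.0316] allc [0.5471 0.0916 0.0316] [208 207 207]
s [294.7 196.4] 18 zmax 0.033 topc [0.6026 0.0938 0.0314] allc [0.6026 0.0938 0.0314] [234 233 233]
s [292.4 202.3] 49 zmax 0.046 topc [0.5687 0.0564 0.0434] allc [0.5672 0.0535 0.0388] [151 153 153]
s [387.7 229.3] 91 zmax 0.046 topc [ 0.6769 -0.224   0.0434] allc [ 0.6755 -0.2254  0.0395] [ 45  85 157]
s [362.5 234.1] 87 zmax 0.047 topc [ 0.6082 -0.2025  0.0436] allc [ 0.6071 -0.2039  0.04  ] [ 43  85 159]
s [386.3 244.8] 108 zmax 0.047 topc [ 0.6209 -0.2751  0.0433] allc [ 0.6199 -0.2762  0.0393] [192 166 151]
s [326.7 248.8] 112 zmax 0.047 topc [ 0.4945 -0.1999  0.0434] allc [ 0.4939 -0.2017  0.0394] [195 169 154]
s [354.7 254. ] 112 zmax 0.046 topc [ 0.5329 -0.2586  0.0431] allc [ 0.5319 -0.26    0.0399] [116  62 137]
```

View pics/tc.png

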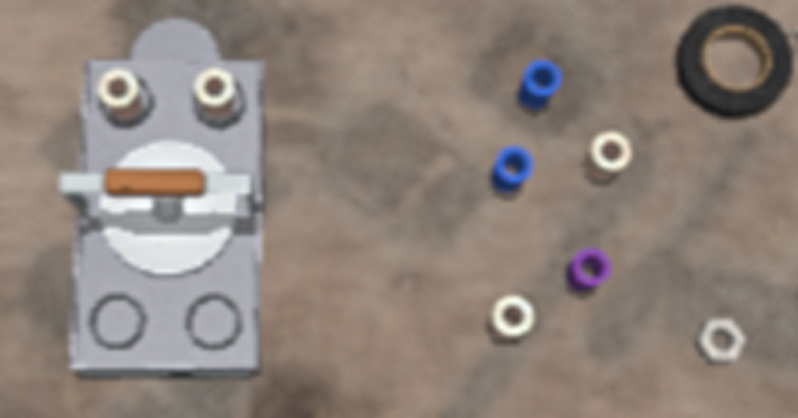

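View pics/sc.png

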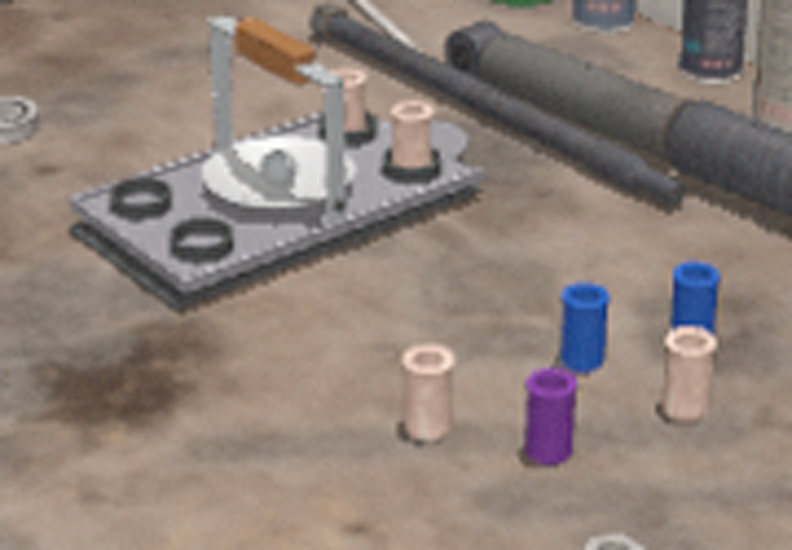

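Both views show the two copper sleeves at top (370,248) and (396,205). The other three standing sleeves are blue or purple, so I'm ignoring them. Next I'll measure the tray pose accurately.

```bash
python3 - <<'E'
import pickle; from h import *
t=pickle.load(open('/tmp/top0.pkl','rb')); s=pickle.load(open('/tmp/scene0.pkl','rb'))
# pocket rings: dark pixels within neighbourhoods of the collars, on the tray
for n,c,regs in (('t',t,[(257,275,240,259),(282,300,240,259)]),('s',s,[(253,272,203,217),(266,286,212,227)])):
    for u0,u1,v0,v1 in regs:
        g=cv2.cvtColor(c['pixels'],cv2.COLOR_RGB2GRAY)[v0:v1,u0:u1]
        big=cv2.resize(g,None,fx=8,fy=8,interpolation=cv2.INTER_CUBIC)
        m=(big<np.percentile(g,75)-30).astype(np.uint8)
        cs,_=cv2.findContours(m,cv2.RETR_EXTERNAL,cv2.CHAIN_APPROX_NONE)
        for q in cs:
            if cv2.contourArea(q)<2500: continue
            e=cv2.fitEllipse(q); u=(e[0][0]+.5)/8-.5+u0; v=(e[0][1]+.5)/8-.5+v0
            print(n,'ring',round(u,1),round(v,1),'axes',np.round(np.array(e[1])/8,1),onz(c,u,v,.031 if n=='t' else .028).round(4), cv2.contourArea(q))
# grip wood
for n,c in(('t',t),('s',s)):
    P=cloud(c); hsv=cv2.cvtColor(c['pixels'],cv2.COLOR_RGB2HSV)
    m=(P[...,2]>.1)&(P[...,2]<.15)&(abs(P[...,0]-.57)<.06)&(abs(P[...,1]-.06)<.08)&(hsv[...,0]<20)&(hsv[...,1]>110)
    q=P[m]; v,u=np.nonzero(m)
    r=cv2.minAreaRect(np.stack([u,v],-1).astype(np.float32)); print(n,'grip',len(u),q.mean(0).round(4),r)
    tp=q[q[:,2]>np.median(q[:,2])-.006]; w,V=np.linalg.eigh(np.cov(tp[:,:2].T)); print('axis',V[:,1],'angle',np.degrees(np.arctan2(*(V[:,1]*np.sign(V[1,1]))[::-1]))-90, tp.mean(0))
# tray surface cloud rect
for n,c in(('t',t),('s',s)):
    P=cloud(c); m=(P[...,2]>.012)&(P[...,2]<.04)&(abs(P[...,0]-.57)<.17)&(abs(P[...,1]-.06)<.11)
    k,l,st,ce=cv2.connectedComponentsWithStats(m.astype(np.uint8)); i=1+st[1:,4].argmax(); q=P[l==i]
    r=cv2.minAreaRect(q[:,:2].astype(np.float32)); print(n,'tray',r, q[:,0].max(),q[:,0].min(),q[:,1].min(),q[:,1].max())
    bx=q[(q[:,0]<.54)] ; print(cv2.minAreaRect(bx[:,:2].astype(np.float32)))
E
```

```text
t ring 265.4 249.2 axes [15.2 15.3] [0.4849 0.0926 0.031 ] 11645.0
t ring 290.8 249.3 axes [14.9 15.3] [0.4868 0.0213 0.031 ] 11488.0
s ring 262.0 209.1 axes [11.1 18. ] [0.4852 0.0885 0.028 ] 8318.0
s ring 275.3 219.3 axes [10.9 15.7] [0.4838 0.0141 0.028 ] 8565.0
t grip 148 [0.5699 0.0597 0.1306] ((275.0, 212.5), (5.0, 24.0), 90.0)
axis [-0.02058676  0.99978807] angle 1.179617792280709 [0.56986258 0.05973287 0.13061116]
s grip 139 [0.5659 0.0517 0.1237] ((292.0000305175781, 176.00001525878906), (18.782970428466797, 8.049844741821289), 26.56505012512207)
axis [-0.04405739  0.999029  ] angle 2.525119678349512 [0.56692066 0.05169329 0.12729945]
t tray ((0.5886648893356323, 0.05939295142889023), (0.27317309379577637, 0.14106909930706024), 1.182633638381958) 0.7252878681793353 0.451662349711947 -0.013888285998876156 0.1314204972825131
((0.4964887499809265, 0.057351186871528625), (0.08785448968410492, 0.14137817919254303), 0.7761680483818054)
s tray ((0.5867361426353455, 0.05836477875709534), (0.276188462972641, 0.14562568068504333), 1.1213406324386597) 0.7246983945430931 0.44930541985434275 -0.016830535851952044 0.13213464688625387
((0.49439775943756104, 0.056417908519506454), (0.09065715968608856, 0.14591096341609955), 0.4084247946739197)
```

```bash
cat > go.py <<'E'
import sys; from plant import ctrl; import numpy as np
from scipy.spatial.transform import Rotation as R
# target: x y z yaw_of_tool_y(deg)
x,y,z,yaw=map(float,sys.argv[1:5]); s=ctrl.observe(); O=s['orientation']; a=np.radians(yaw)
Y=np.array([np.cos(a),np.sin(a),0]); Z=np.array([0,0,-1.]); G=np.stack([np.cross(Y,Z),Y,Z],1)
print('t',round(s['time_s'],2),'tcp',s['tcp_pos'].round(4),'yaw',np.degrees(np.arctan2(O[1,1],O[0,1])).round(2),'F',s['ft_force'].round(1),'op',round(s['opening'],3),'q',s['joint_positions'].round(1))
print('dp',(O.T@(np.array([x,y,z])-s['tcp_pos'])).round(4),'turn',R.from_matrix(O.T@G).as_rotvec().round(4))
E
python3 - <<'E'
import pickle; from h import *
for n,cs in (('top0',[(369.7,247.5),(395.5,204.5)]),('scene0',[(326.7,244),(386.5,240)])):
    c=pickle.load(open(f'/tmp/{n}.pkl','rb'))
    for u,v in cs:
        u0,v0=int(u)-9,int(v)-12; g=c['pixels'][v0:v0+26,u0:u0+19].astype(float)
        P=cloud(c)[v0:v0+26,u0:u0+19]
        big=cv2.resize(P[...,2].astype(np.float32),None,fx=8,fy=8,interpolation=cv2.INTER_LINEAR)
        m=(big>.034).astype(np.uint8) if n=='top0' else (big>.022).astype(np.uint8)
        q=max(cv2.findContours(m,0,1)[0],key=cv2.contourArea); x,y,w,hh=cv2.boundingRect(q)
        uc=(x+w/2)/8-.5+u0; vt=y/8-.5+v0
        print(n,uc,vt,w/8,hh/8,onz(c,uc,vt,.045).round(4),'top-edge; centre guess',onz(c,uc,vt+ (w/16 if n=='top0' else w/32*1.8),.045).round(4))
E
python3 go.py 0.4957 -0.1995 0.23 1.3
```

```text
top0 369.4375 242.75 9.625 10.0 [ 0.5101 -0.1979  0.045 ] top-edge; centre guess [ 0.4967 -0.1978  0.045 ]
top0 395.3125 199.75 9.875 9.875 [ 0.636  -0.2724  0.045 ] top-edge; centre guess [ 0.6214 -0.2721  0.045 ]
scene0 326.5 243.5 12.0 14.0 [ 0.5025 -0.1899  0.045 ] top-edge; centre guess [ 0.4878 -0.2087  0.045 ]
scene0 386.5 239.25 12.0 14.25 [ 0.6314 -0.2647  0.045 ] top-edge; centre guess [ 0.6139 -0.2823  0.045 ]
t 0.1 tcp [0.2482 0.4902 0.2306] yaw 63.14 F [ 0.1 -0.3  1. ] op 1.001 q [ 55.4  18.7 -11.1  60.3   0.   82.3]
dp [-0.5325 -0.5035  0.0012] turn [-1.5000e-03  6.0000e-04  1.0793e+00]
```

```bash
python3 go.py 0.38 0.13 0.23 1.3
```

```text
t 0.1 tcp [0.2482 0.4902 0.2306] yaw 63.14 F [ 0.1 -0.3  1. ] op 1.001 q [ 55.4  18.7 -11.1  60.3   0.   82.3]
dp [-0.2804 -0.2618  0.0009] turn [-1.5000e-03  6.0000e-04  1.0793e+00]
```

```bash
python3 -m handwheel '{"dp":[[-0.02,-0.018,0],[-0.05,-0.047,0],[-0.085,-0.08,0],[-0.12,-0.112,0],[-0.155,-0.145,0],[-0.19,-0.177,0],[-0.225,-0.21,0],[-0.26,-0.243,0]],"turn":[[0,0,0.13],[0,0,0.26],[0,0,0.4],[0,0,0.54],[0,0,0.68],[0,0,0.82],[0,0,0.95],[0,0,1.079]],"hand":[0,0,0,0,0,0,0,0]}' 40; python3 go.py 0.4958 -0.199 0.23 1.3
```

```text
time_s: 0.9
tcp_pos: [0.3707, 0.1546, 0.2312]
orientation: [[-0.018, 1.0, 0.0], [1.0, 0.018, 0.0], [0.0, 0.0, -1.0]]
ft_force: [1.5, 1.1, -0.9]
opening: 1.002
t 0.9 tcp [0.3707 0.1546 0.2312] yaw 1.04 F [ 1.5  1.1 -0.9] op 1.002 q [ 12.1   2.8 -31.   56.2  -0.  101. ]
dp [-0.3558  0.1187  0.0012] turn [ 0.0001 -0.     -0.0046]
```

```bash
python3 -m handwheel '{"dp":[[-0.045,0.016,0],[-0.09,0.032,0],[-0.135,0.048,0],[-0.18,0.064,0],[-0.225,0.08,0.01],[-0.27,0.096,0.02],[-0.32,0.11,0.04],[-0.353,0.124,0.06]],"turn":[[0,0,0],[0,0,0],[0,0,0],[0,0,0],[0,0,0],[0,0,0],[0,0,0],[0,0,0]],"hand":[0,0,0,0,0,0,0,0]}'; python3 -m handwheel '{"dp":[[0,0,0],[0,0,0]],"turn":[[0,0,0],[0,0,0]],"hand":[0,0]}'; python3 go.py 0.4958 -0.199 0.022 1.3
```

```text
time_s: 1.7
tcp_pos: [0.5033, -0.1964, 0.171]
orientation: [[-0.021, 1.0, 0.001], [1.0, 0.021, -0.001], [-0.001, 0.001, -1.0]]
ft_force: [-0.1, 0.9, 1.1]
opening: 0.997
time_s: 1.9
tcp_pos: [0.5018, -0.1938, 0.1699]
orientation: [[-0.021, 1.0, -0.003], [1.0, 0.021, 0.002], [0.002, -0.003, -1.0]]
ft_force: [-0.4, 0.8, -1.2]
opening: 1.0
t 1.9 tcp [ 0.5018 -0.1938  0.1699] yaw 1.22 F [-0.4  0.8 -1.2] op 1.0 q [-29.   20.4 -18.1  51.7   0.   59.8]
dp [-0.0054 -0.0057  0.1479] turn [-0.0027 -0.002  -0.0014]
```

```bash
python3 -m handwheel '{"dp":[[-0.005,-0.006,0.03],[-0.005,-0.006,0.06],[-0.005,-0.006,0.09],[-0.005,-0.006,0.115],[-0.005,-0.006,0.135],[-0.005,-0.006,0.147],[-0.005,-0.006,0.147],[-0.005,-0.006,0.147]],"turn":[[0,0,0],[0,0,0],[0,0,0],[0,0,0],[0,0,0],[0,0,0],[0,0,0],[0,0,0]],"hand":[0,0,0,0,0,0,0,0]}'; python3 go.py 0.4958 -0.199 0.022 1.3
python3 - <<'E'
from plant import viewer; from h import *
for n,r in (('scene',(270,400,180,290)),('top',(320,440,190,290))):
    c=viewer.read_camera(n); crop(c,*r,4,f'pics/{n}1.png')
E
```

```text
time_s: 2.7
tcp_pos: [0.4973, -0.1984, 0.0252]
orientation: [[-0.024, 1.0, 0.001], [1.0, 0.024, -0.0], [-0.0, 0.001, -1.0]]
ft_force: [0.1, 0.3, 1.1]
opening: 1.003
t 2.7 tcp [ 0.4973 -0.1984  0.0252] yaw 1.37 F [0.1 0.3 1.1] op 1.003 q [-29.7  30.3 -27.6  32.1   0.   59. ]
dp [-0.0006 -0.0016  0.0032] turn [0.0008 0.0004 0.0012]
```

View pics/scene1.png

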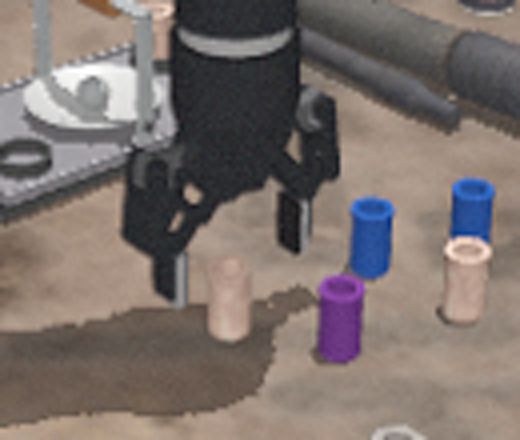

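View pics/top1.png

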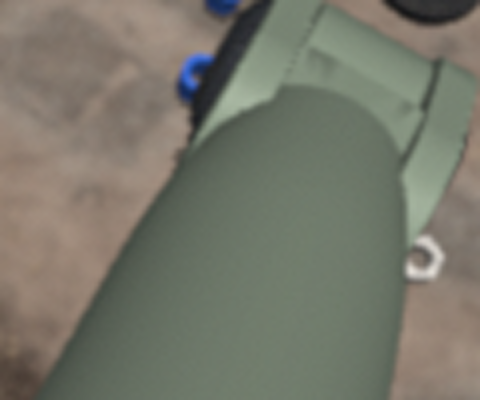

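The scene view shows the fingers either side of the copper sleeve. The tips are at (175,303) and (295,250) in the crop, and the sleeve is midway between them, so I'm closing.

```bash
python3 -m handwheel '{"dp":[[0,-0.001,0.002],[0,-0.001,0.002],[0,-0.001,0.002],[0,-0.001,0.002],[0,-0.001,0.002],[0,-0.001,0.002],[0,-0.001,0.002],[0,-0.001,0.002]],"turn":[[0,0,0],[0,0,0],[0,0,0],[0,0,0],[0,0,0],[0,0,0],[0,0,0],[0,0,0]],"hand":[0.15,0.3,0.4,0.5,0.6,0.7,0.8,0.8]}' 40; python3 -m handwheel '{"dp":[[0,0,0],[0,0,0],[0,0,0],[0,0,-0.002],[0,0,-0.01],[0,0,-0.03],[0,0,-0.055],[0,0,-0.08]],"turn":[[0,0,0],[0,0,0],[0,0,0],[0,0,0],[0,0,0],[0,0,0],[0,0,0],[0,0,0]],"hand":[0.8,0.8,0.8,0.8,0.8,0.8,0.8,0.8]}';python3 go.py 0.4862 0.0212 0.15 1.3
python3 - <<'E'
from plant import viewer; from h import *
c=viewer.read_camera('scene'); crop(c,270,400,160,270,5,f'pics/scene2.png')
E
```

```text
time_s: 3.6
tcp_pos: [0.4956, -0.1988, 0.0224]
orientation: [[-0.023, 1.0, -0.0], [1.0, 0.023, -0.0], [-0.0, -0.0, -1.0]]
ft_force: [-1.1, 0.1, 2.5]
opening: 0.291
time_s: 4.4
tcp_pos: [0.4959, -0.1986, 0.1033]
orientation: [[-0.023, 1.0, 0.0], [1.0, 0.023, 0.0], [0.0, 0.0, -1.0]]
ft_force: [0.1, -0.7, 0.0]
opening: 0.291
t 4.4 tcp [ 0.4959 -0.1986  0.1033] yaw 1.32 F [ 0.1 -0.7  0. ] op 0.291 q [-29.8  24.  -23.6  42.4   0.   58.9]
dp [ 0.22   -0.0046 -0.0466] turn [ 0.     -0.0004  0.0004]
```

View pics/scene2.png

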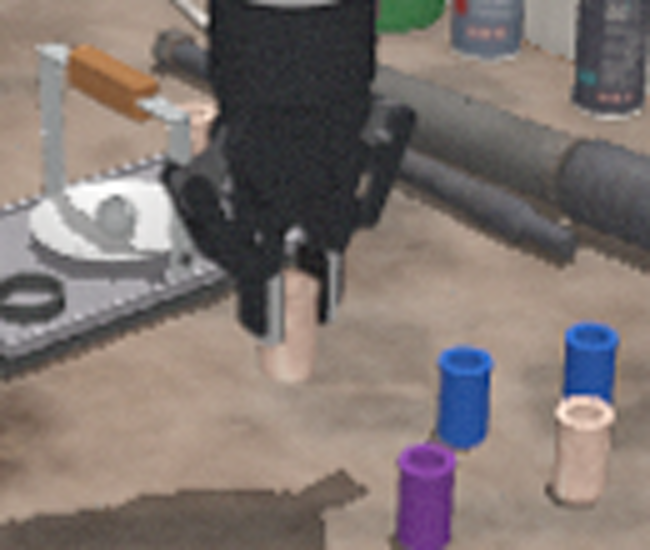

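The sleeve is held upright in the jaws, at about (290,330) in the crop. I'll carry it to the left pocket first.

```bash
python3 go.py 0.4848 0.0928 0.105 1.3; python3 -m handwheel '{"dp":[[0.02,0,0],[0.06,-0.002,0],[0.105,-0.005,0],[0.15,-0.008,0],[0.195,-0.012,0],[0.24,-0.015,0],[0.275,-0.018,0],[0.2918,-0.0178,0]],"turn":[[0,0,0],[0,0,0],[0,0,0],[0,0,0],[0,0,0],[0,0,0],[0,0,0],[0,0,0]],"hand":[0.8,0.8,0.8,0.8,0.8,0.8,0.8,0.8]}'; python3 -m handwheel '{"dp":[[0,0,0],[0,0,0],[0,0,0]],"turn":[[0,0,0],[0,0,0],[0,0,0]],"hand":[0.8,0.8,0.8]}'; python3 go.py 0.4848 0.0928 0.042 1.3
python3 - <<'E'
from plant import viewer; from h import *
c=viewer.read_camera('scene'); crop(c,220,350,140,250,5,f'pics/scene3.png')
c=viewer.read_camera('top'); crop(c,220,350,180,290,5,f'pics/top3.png')
E
```

```text
t 4.45 tcp [ 0.4983 -0.1999  0.1075] yaw 1.33 F [ 0.7 -0.6  1.9] op 0.287 q [-29.7  23.8 -23.3  42.6   0.   58.9]
dp [ 0.2929 -0.0067  0.0016] turn [0.0054 0.0028 0.0006]
time_s: 5.25
tcp_pos: [0.4707, 0.0954, 0.1027]
orientation: [[-0.026, 1.0, 0.0], [1.0, 0.026, 0.001], [0.001, 0.0, -1.0]]
ft_force: [0.7, -0.7, -0.5]
opening: 0.289
time_s: 5.55
tcp_pos: [0.4717, 0.0918, 0.1024]
orientation: [[-0.022, 1.0, 0.0], [1.0, 0.022, -0.0], [-0.0, 0.0, -1.0]]
ft_force: [0.7, 0.3, -0.2]
opening: 0.285
t 5.55 tcp [0.4717 0.0918 0.1024] yaw 1.25 F [ 0.7  0.3 -0.2] op 0.285 q [  2.2  19.2 -31.6  39.2  -0.   91. ]
dp [0.0008 0.0131 0.0604] turn [ 0.0004  0.0002 -0.0008]
```

View pics/scene3.png

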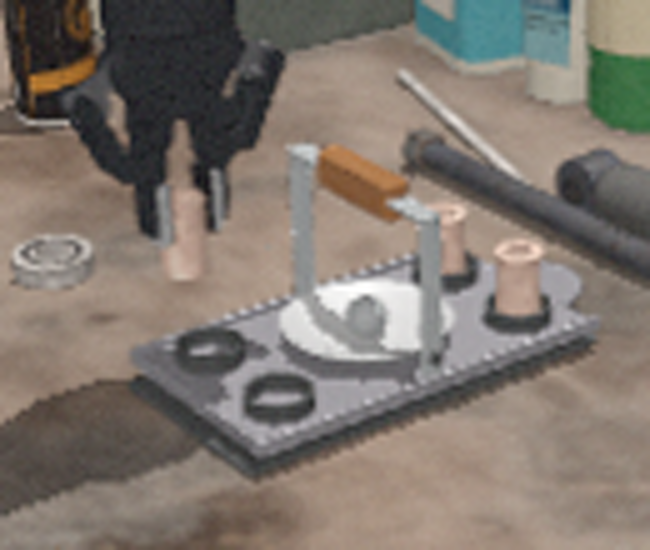

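I entered the y part wrong, so the arm is 13 mm short of the pocket. I'll correct that and check the alignment before lowering.

```bash
python3 -m handwheel '{"dp":[[0.001,0.006,0.01],[0.001,0.013,0.02],[0.001,0.013,0.025],[0.001,0.013,0.025],[0.001,0.013,0.025]],"turn":[[0,0,0],[0,0,0],[0,0,0],[0,0,0],[0,0,0]],"hand":[0.8,0.8,0.8,0.8,0.8]}'; python3 go.py 0.4848 0.0928 0.042 1.3
python3 - <<'E'
from plant import viewer,ctrl; from h import *
c=viewer.read_camera('scene'); p=ctrl.observe()['tcp_pos']; print(p)
im=np.ascontiguousarray(c['pixels'][:,:,::-1]); u0,v0,k=230,150,7
im=cv2.resize(im[v0:v0+80,u0:u0+110],None,fx=k,fy=k,interpolation=cv2.INTER_CUBIC)
def circ(x,y,z,r,col):
    for a in np.arange(0,360,20):
        q=proj(c,[x+r*np.cos(np.radians(a)),y+r*np.sin(np.radians(a)),z]); cv2.circle(im,tuple(int(i) for i in ((q-[u0,v0]+.5)*k)),1,col,-1)
circ(p[0],p[1],p[2]-.022,.014,(0,0,255)); circ(.4848,.0928,.031,.0205,(0,255,0));circ(.4864,.0212,.031,.0205,(0,255,0))
cv2.imwrite('pics/s4.png',im)
c=viewer.read_camera('top'); crop(c,220,350,180,290,5,'pics/top4.png')
E
```

```text
time_s: 6.15
tcp_pos: [0.4839, 0.0937, 0.0768]
orientation: [[-0.023, 1.0, -0.001], [1.0, 0.023, -0.0], [-0.0, -0.001, -1.0]]
ft_force: [0.2, 0.1, -1.0]
opening: 0.292
t 6.15 tcp [0.4839 0.0937 0.0768] yaw 1.31 F [ 0.2  0.1 -1. ] op 0.292 q [  2.4  22.4 -31.3  36.4  -0.   91.1]
dp [-0.001   0.001   0.0348] turn [-0.0013  0.      0.0002]
[0.48407524 0.09381579 0.07713493]
```

View pics/s4.png

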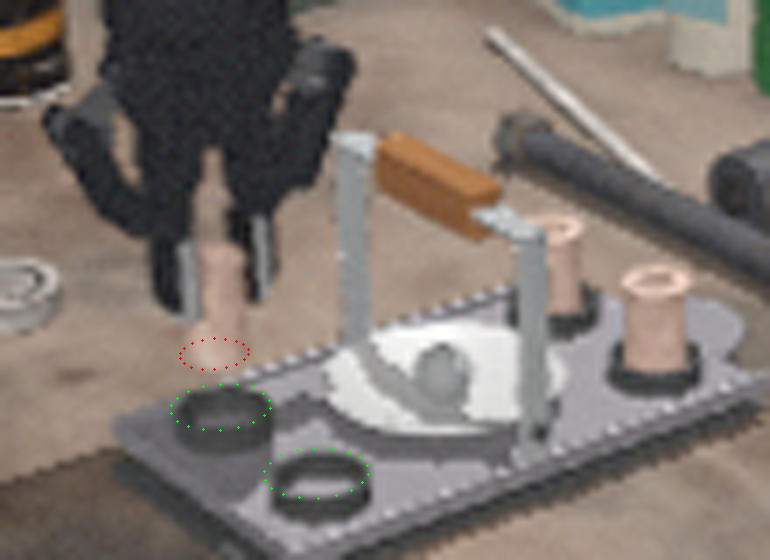

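View pics/top4.png

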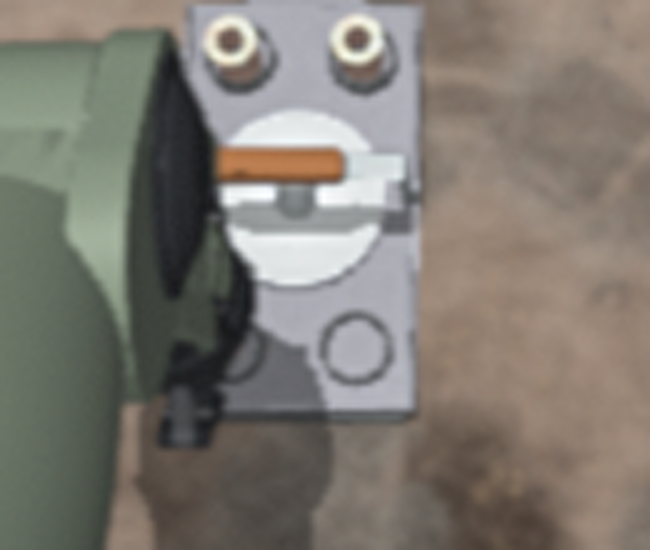

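In the scene crop the held sleeve's bottom (about 218,360) and the collar (about 224,411) are both offset the same small way from their predicted outlines. The sleeve is lined up with the pocket, so I'll lower it.

```bash
python3 -m handwheel '{"dp":[[-0.0005,0.001,0.008],[-0.0005,0.001,0.016],[-0.0005,0.001,0.022],[-0.0005,0.001,0.027],[-0.0005,0.001,0.031],[-0.0005,0.001,0.034],[-0.0005,0.001,0.034],[-0.0005,0.001,0.034]],"turn":[[0,0,0],[0,0,0],[0,0,0],[0,0,0],[0,0,0],[0,0,0],[0,0,0],[0,0,0]],"hand":[0.8,0.8,0.8,0.8,0.8,0.8,0.8,0.8]}'; python3 go.py 0.4848 0.0928 0.042 1.3
python3 - <<'E'
from plant import viewer; from h import *
c=viewer.read_camera('scene'); crop(c,220,350,140,250,5,f'pics/s5.png')
E
```

```text
time_s: 7.05
tcp_pos: [0.4854, 0.0934, 0.0433]
orientation: [[-0.023, 1.0, 0.0], [1.0, 0.023, 0.0], [0.0, 0.0, -1.0]]
ft_force: [0.7, 0.1, -0.2]
opening: 0.29
t 7.05 tcp [0.4854 0.0934 0.0433] yaw 1.32 F [ 0.7  0.1 -0.2] op 0.29 q [  2.3  25.4 -32.9  31.7   0.   91. ]
dp [-0.0006 -0.0006  0.0013] turn [ 0.     -0.      0.0003]
```

View pics/s5.png

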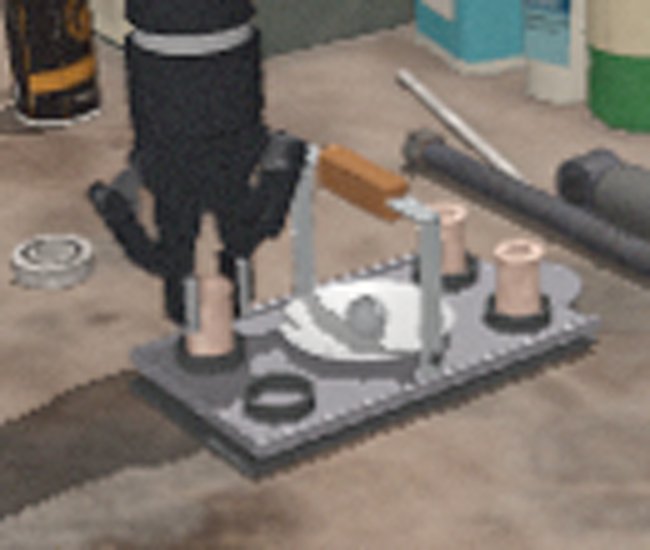

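The sleeve is inside the collar at (210,345). I'll release with a partial opening and retreat.

```bash
python3 -m handwheel '{"dp":[[0,0,0.001],[0,0,0.001],[0,0,0.001],[0,0,0.001],[0,0,0.001],[0,0,0.001],[0,0,0.001],[0,0,0.001]],"turn":[[0,0,0],[0,0,0],[0,0,0],[0,0,0],[0,0,0],[0,0,0],[0,0,0],[0,0,0]],"hand":[0.7,0.65,0.6,0.55,0.5,0.45,0.45,0.45]}'; python3 -m handwheel '{"dp":[[0,0,-0.01],[0,0,-0.025],[0,0,-0.05],[0,0,-0.075],[-0.02,0,-0.09],[-0.06,0.01,-0.09],[-0.105,0.02,-0.09],[-0.15,0.03,-0.09]],"turn":[[0,0,0],[0,0,0],[0,0,0],[0,0,0],[0,0,0],[0,0,0],[0,0,0],[0,0,0]],"hand":[0.45,0.45,0.45,0.45,0.3,0.1,0,0]}';python3 go.py 0.6214 -0.273 0.13 1.3
python3 - <<'E'
from plant import viewer; from h import *
c=viewer.read_camera('scene'); crop(c,220,350,140,250,5,f'pics/s6.png')
c=viewer.read_camera('top'); crop(c,220,350,160,270,5,f'pics/t6.png')
E
```

```text
time_s: 7.9
tcp_pos: [0.4853, 0.0933, 0.0423]
orientation: [[-0.023, 1.0, -0.0], [1.0, 0.023, -0.0], [-0.0, -0.0, -1.0]]
ft_force: [-0.2, 0.8, -0.4]
opening: 0.55
time_s: 8.7
tcp_pos: [0.5194, -0.0572, 0.1335]
orientation: [[-0.024, 1.0, 0.002], [1.0, 0.024, -0.0], [-0.0, 0.002, -1.0]]
ft_force: [0.8, 0.8, -0.0]
opening: 1.0
t 8.7 tcp [ 0.5194 -0.0572  0.1335] yaw 1.39 F [ 0.8  0.8 -0. ] op 1.0 q [-14.4  20.8 -23.4  45.6   0.   74.2]
dp [-0.2182  0.0968  0.0038] turn [0.0016 0.0003 0.0016]
```

View pics/s6.png

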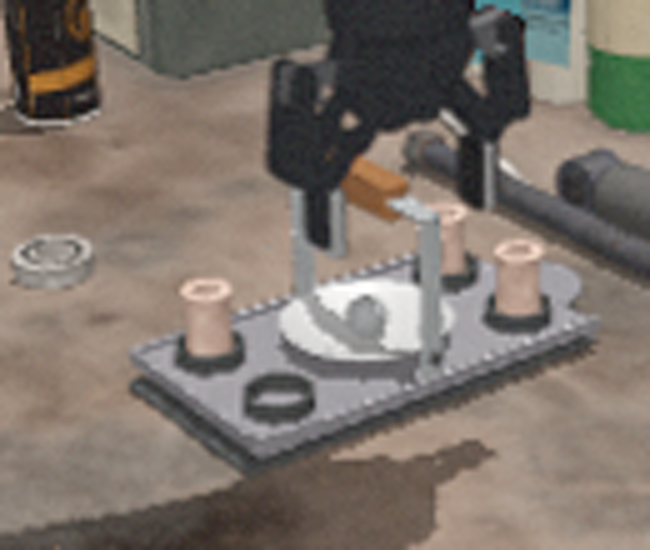

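View pics/t6.png

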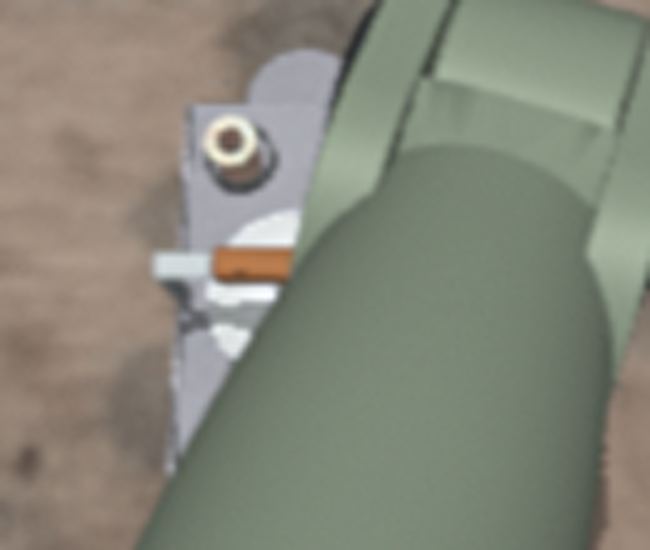

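The first sleeve stands upright in the left pocket at (207,330), and nothing else moved. Next is sleeve B.

```bash
python3 -m handwheel '{"dp":[[-0.03,0.013,0],[-0.07,0.031,0],[-0.11,0.049,0],[-0.15,0.067,0],[-0.185,0.082,0],[-0.205,0.091,0.001],[-0.218,0.097,0.002],[-0.218,0.097,0.003]],"turn":[[0,0,0],[0,0,0],[0,0,0],[0,0,0],[0,0,0],[0,0,0],[0,0,0],[0,0,0]],"hand":[0,0,0,0,0,0,0,0]}'; python3 -m handwheel '{"dp":[[0,0,0],[0,0,0]],"turn":[[0,0,0],[0,0,0]],"hand":[0,0]}'; python3 go.py 0.6214 -0.273 0.023 1.3
```

```text
time_s: 9.6
tcp_pos: [0.6213, -0.2728, 0.1294]
orientation: [[-0.022, 1.0, 0.001], [1.0, 0.022, -0.0], [-0.0, 0.001, -1.0]]
ft_force: [0.0, 0.2, 0.4]
opening: 0.999
time_s: 9.8
tcp_pos: [0.6203, -0.2701, 0.1294]
orientation: [[-0.024, 1.0, -0.001], [1.0, 0.024, 0.001], [0.001, -0.001, -1.0]]
ft_force: [0.1, 0.4, 0.1]
opening: 0.999
t 9.8 tcp [ 0.6203 -0.2701  0.1294] yaw 1.38 F [0.1 0.4 0.1] op 0.999 q [-29.8  36.3   2.1  55.9   0.   58.8]
dp [-0.003   0.0011  0.1064] turn [-0.0007 -0.0008  0.0015]
```

```bash
python3 -m handwheel '{"dp":[[-0.001,0.001,0.02],[-0.002,0.001,0.045],[-0.002,0.001,0.07],[-0.002,0.001,0.09],[-0.002,0.001,0.102],[-0.002,0.001,0.107],[-0.002,0.001,0.107],[-0.002,0.001,0.107]],"turn":[[0,0,0],[0,0,0],[0,0,0],[0,0,0],[0,0,0],[0,0,0],[0,0,0],[0,0,0]],"hand":[0,0,0,0,0,0,0,0]}'; python3 go.py 0.6214 -0.273 0.022 1.3
python3 - <<'E'
from plant import viewer; from h import *
c=viewer.read_camera('scene'); crop(c,320,450,170,280,5,f'pics/s7.png')
E
```

```text
time_s: 10.6
tcp_pos: [0.6225, -0.2738, 0.0234]
orientation: [[-0.023, 1.0, 0.001], [1.0, 0.023, -0.001], [-0.001, 0.001, -1.0]]
ft_force: [-0.0, -0.8, 0.6]
opening: 1.002
t 10.6 tcp [ 0.6225 -0.2738  0.0234] yaw 1.33 F [-0.  -0.8  0.6] op 1.002 q [-30.   42.5  -3.2  44.2   0.   58.7]
dp [ 0.0008 -0.0011  0.0014] turn [0.0014 0.0008 0.0005]
```

View pics/s7.png

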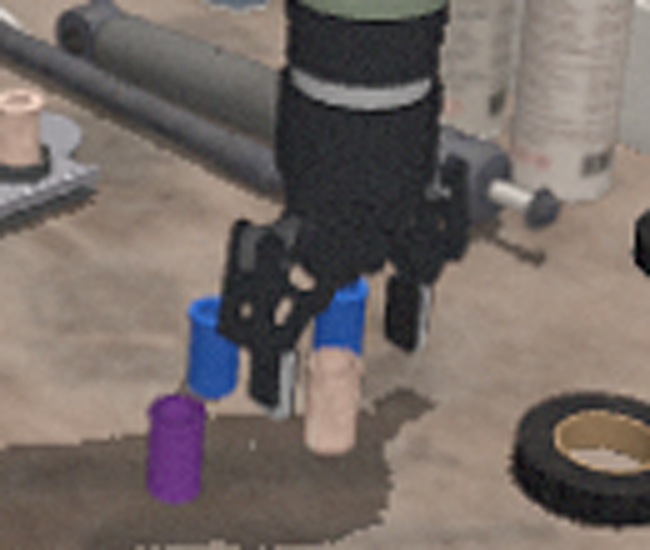

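The fingers straddle the copper sleeve at (332,400), slightly too far out. I'll shift 2 mm back and close.

```bash
python3 -m handwheel '{"dp":[[0.001,-0.002,0.001],[0.001,-0.002,0.001],[0.001,-0.002,0.001],[0.001,-0.002,0.001],[0.001,-0.002,0.001],[0.001,-0.002,0.001],[0.001,-0.002,0.001],[0.001,-0.002,0.001]],"turn":[[0,0,0],[0,0,0],[0,0,0],[0,0,0],[0,0,0],[0,0,0],[0,0,0],[0,0,0]],"hand":[0.15,0.3,0.4,0.5,0.6,0.7,0.8,0.8]}' 40; python3 -m handwheel '{"dp":[[0,0,0],[0,0,0],[0,0,0],[0,0,-0.002],[0,0,-0.01],[0,0,-0.03],[0,0,-0.055],[0,0,-0.08]],"turn":[[0,0,0],[0,0,0],[0,0,0],[0,0,0],[0,0,0],[0,0,0],[0,0,0],[0,0,0]],"hand":[0.8,0.8,0.8,0.8,0.8,0.8,0.8,0.8]}'
python3 - <<'E'
from plant import viewer; from h import *
c=viewer.read_camera('scene'); crop(c,320,450,150,260,5,f'pics/s8.png')
E
python3 go.py 0.486 0.0212 0.105 1.3
```

```text
time_s: 11.45
tcp_pos: [0.6201, -0.2727, 0.0214]
orientation: [[-0.023, 1.0, 0.001], [1.0, 0.023, -0.0], [-0.0, 0.001, -1.0]]
ft_force: [0.7, -0.3, 0.4]
opening: 0.292
time_s: 12.25
tcp_pos: [0.6193, -0.2725, 0.1022]
orientation: [[-0.023, 1.0, -0.001], [1.0, 0.023, 0.0], [0.0, -0.001, -1.0]]
ft_force: [0.5, 0.0, -0.4]
opening: 0.294
t 12.3 tcp [ 0.6218 -0.2738  0.1073] yaw 1.32 F [ 1.3 -1.7  3.5] op 0.291 q [-30.   37.4   0.6  52.9  -0.   58.7]
dp [ 0.2981 -0.1289  0.0007] turn [0.005  0.0033 0.0004]
```

View pics/s8.png

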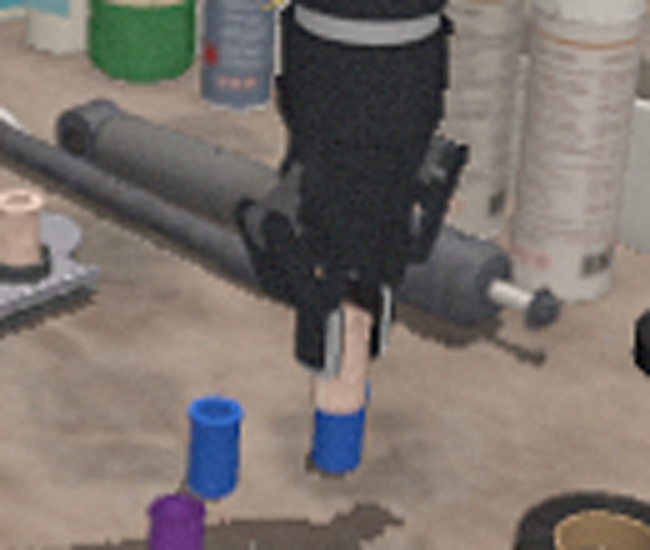

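```bash
python3 -m handwheel '{"dp":[[0.02,-0.015,0],[0.055,-0.04,0],[0.095,-0.065,0],[0.135,-0.085,0],[0.175,-0.1,0],[0.215,-0.113,0],[0.255,-0.122,0],[0.28,-0.127,0]],"turn":[[0,0,0],[0,0,0],[0,0,0],[0,0,0],[0,0,0],[0,0,0],[0,0,0],[0,0,0]],"hand":[0.8,0.8,0.8,0.8,0.8,0.8,0.8,0.8]}'; python3 -m handwheel '{"dp":[[0.01,0,0],[0.016,0,0.01],[0.016,0,0.02],[0.016,0,0.025],[0.016,0,0.025]],"turn":[[0,0,0],[0,0,0],[0,0,0],[0,0,0],[0,0,0]],"hand":[0.8,0.8,0.8,0.8,0.8]}'; python3 go.py 0.4863 0.0212 0.042 1.3
python3 - <<'E'
from plant import viewer,ctrl; from h import *
c=viewer.read_camera('scene'); p=ctrl.observe()['tcp_pos']; print(p)
im=np.ascontiguousarray(c['pixels'][:,:,::-1]); u0,v0,k=230,150,7
im=cv2.resize(im[v0:v0+80,u0:u0+110],None,fx=k,fy=k,interpolation=cv2.INTER_CUBIC)
def circ(x,y,z,r,col):
    for a in np.arange(0,360,20):
        q=proj(c,[x+r*np.cos(np.radians(a)),y+r*np.sin(np.radians(a)),z]); cv2.circle(im,tuple(int(i) for i in ((q-[u0,v0]+.5)*k)),1,col,-1)
circ(p[0],p[1],p[2]-.022,.014,(0,0,255)); circ(.4863,.0212,.031,.0205,(0,255,0))
cv2.imwrite('pics/s9.png',im)
E
```

```text
time_s: 13.1
tcp_pos: [0.4848, 0.0067, 0.1016]
orientation: [[-0.025, 1.0, -0.001], [1.0, 0.025, 0.001], [0.001, -0.001, -1.0]]
ft_force: [0.4, -1.2, 0.1]
opening: 0.292
time_s: 13.6
tcp_pos: [0.4852, 0.0195, 0.0749]
orientation: [[-0.021, 1.0, -0.003], [1.0, 0.021, -0.0], [0.0, -0.003, -1.0]]
ft_force: [0.0, -0.6, -0.5]
opening: 0.293
t 13.6 tcp [0.4852 0.0195 0.0749] yaw 1.23 F [ 0.  -0.6 -0.5] op 0.293 q [ -6.4  22.  -32.4  35.8  -0.   82.4]
dp [0.0017 0.0012 0.0329] turn [-0.0026 -0.     -0.0013]
[0.48559421 0.0194875  0.0754117 ]
```

View pics/s9.png

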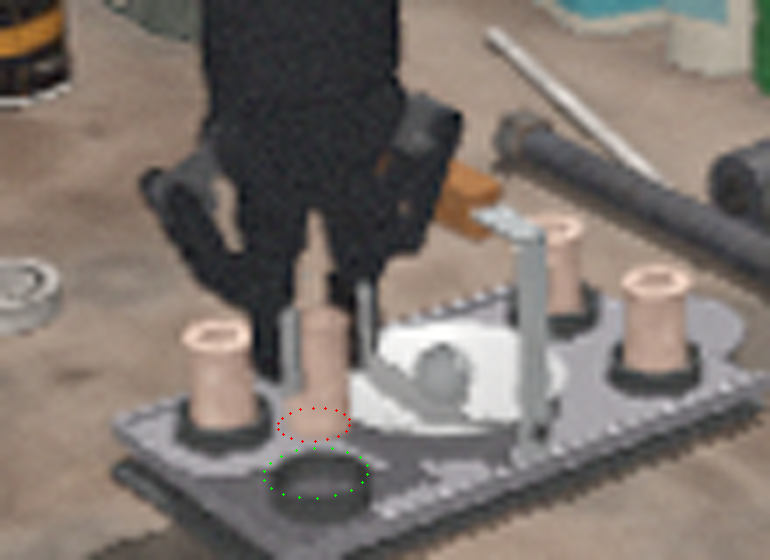

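The held sleeve at (322,430) is above the right collar at (322,482). I'll nudge 1 mm and lower.

```bash
python3 -m handwheel '{"dp":[[0.001,0.001,0.008],[0.001,0.001,0.016],[0.001,0.001,0.022],[0.001,0.001,0.027],[0.001,0.001,0.031],[0.001,0.001,0.033],[0.001,0.001,0.033],[0.001,0.001,0.033]],"turn":[[0,0,0],[0,0,0],[0,0,0],[0,0,0],[0,0,0],[0,0,0],[0,0,0],[0,0,0]],"hand":[0.8,0.8,0.8,0.8,0.8,0.8,0.8,0.8]}'; python3 go.py 0.4863 0.0212 0.042 1.3
python3 - <<'E'
from plant import viewer; from h import *
c=viewer.read_camera('scene'); crop(c,220,350,140,250,5,f'pics/s10.png')
E
```

```text
time_s: 14.45
tcp_pos: [0.4871, 0.0214, 0.0434]
orientation: [[-0.023, 1.0, 0.0], [1.0, 0.023, -0.0], [-0.0, 0.0, -1.0]]
ft_force: [0.1, 0.6, -0.7]
opening: 0.289
t 14.45 tcp [0.4871 0.0214 0.0434] yaw 1.32 F [ 0.1  0.6 -0.7] op 0.289 q [ -6.2  24.8 -33.9  31.2  -0.   82.5]
dp [-0.0002 -0.0008  0.0014] turn [0.0002 0.     0.0004]
```

View pics/s10.png

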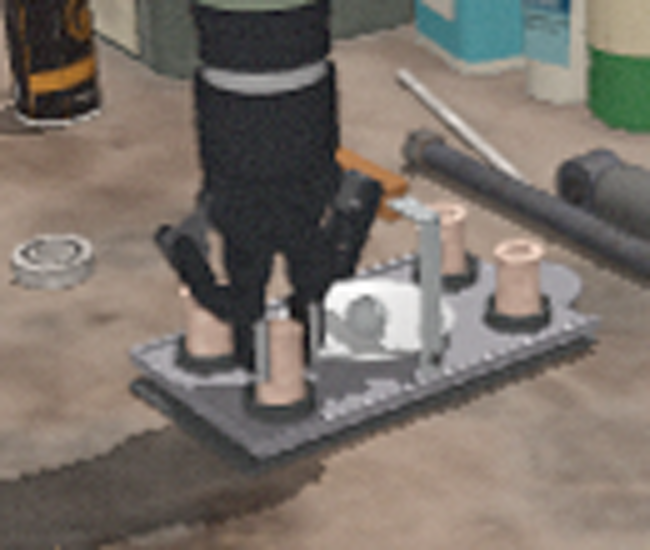

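It is seated in the collar. I'll release, rise, and move aside for a clear view.

```bash
python3 -m handwheel '{"dp":[[0,0,0.001],[0,0,0.001],[0,0,0.001],[0,0,0.001],[0,0,0.001],[0,0,0.001],[0,0,0.001],[0,0,0.001]],"turn":[[0,0,0],[0,0,0],[0,0,0],[0,0,0],[0,0,0],[0,0,0],[0,0,0],[0,0,0]],"hand":[0.7,0.65,0.6,0.55,0.5,0.45,0.45,0.45]}'; python3 -m handwheel '{"dp":[[0,0,-0.01],[0,0,-0.025],[0,0,-0.05],[0,0,-0.09],[-0.03,0,-0.13],[-0.075,0,-0.15],[-0.12,0,-0.16],[-0.16,0,-0.16]],"turn":[[0,0,0],[0,0,0],[0,0,0],[0,0,0],[0,0,0],[0,0,0],[0,0,0],[0,0,0]],"hand":[0.45,0.45,0.45,0.45,0.45,0.45,0.45,0.45]}'
 python3 -m handwheel '{"dp":[[-0.03,0,0],[-0.06,0,0],[-0.06,0,0]],"turn":[[0,0,0],[0,0,0],[0,0,0]],"hand":[0.45,0.45,0.45]}'
python3 - <<'E'
from plant import viewer; from h import *; import pickle
for n in('scene','top'):
    c=viewer.read_camera(n); pickle.dump(c,open(f'/tmp/{n}11.pkl','wb')); crop(c,*((220,350,140,250) if n=='scene' else (220,350,160,270)),5,f'pics/{n}11.png')
E
python3 go.py 0.5705 0.059 0.2 1.3
```

```text
time_s: 15.3
tcp_pos: [0.4869, 0.0214, 0.0423]
orientation: [[-0.023, 1.0, -0.0], [1.0, 0.023, 0.0], [0.0, -0.0, -1.0]]
ft_force: [0.4, 0.0, -0.6]
opening: 0.545
time_s: 16.1
tcp_pos: [0.4918, -0.1409, 0.2054]
orientation: [[-0.023, 1.0, 0.005], [1.0, 0.023, -0.002], [-0.002, 0.005, -1.0]]
ft_force: [0.7, -0.2, 0.1]
opening: 0.549
time_s: 16.4
tcp_pos: [0.4923, -0.202, 0.2031]
orientation: [[-0.019, 1.0, 0.001], [1.0, 0.019, -0.002], [-0.002, 0.001, -1.0]]
ft_force: [-0.1, -0.0, -0.2]
opening: 0.552
t 16.5 tcp [ 0.4917 -0.1988  0.2026] yaw 1.24 F [0.4 0.6 0.2] op 0.548 q [-30.   17.9 -16.6  55.5   0.   58.8]
dp [0.256  0.0843 0.0028] turn [-0.     -0.0005 -0.0011]
```

View pics/scene11.png

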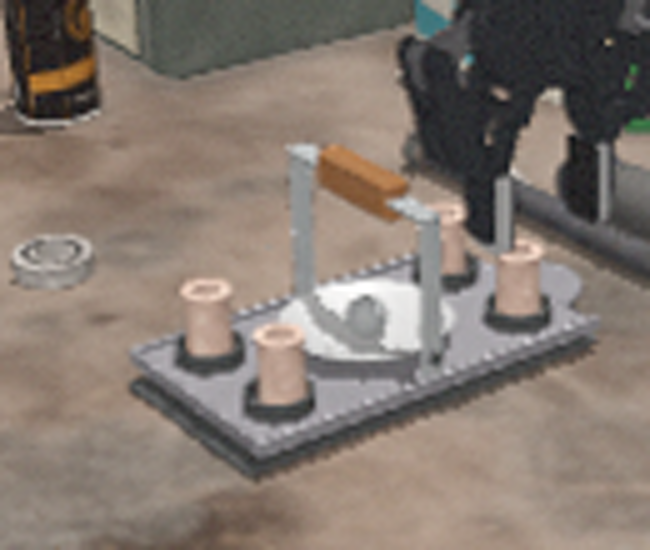

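View pics/top11.png

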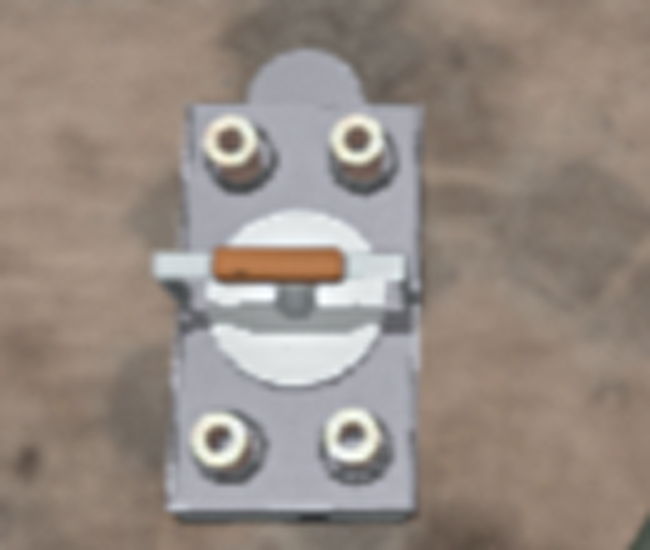

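All four sleeves are upright in their collars at (231,140), (357,140), (220,440) and (351,438) in the top crop. The ball is in the middle of the dish. Next is the handle.

```bash
python3 -m handwheel '{"dp":[[0.02,0.01,0],[0.06,0.025,0],[0.1,0.04,0],[0.145,0.055,0],[0.185,0.065,0],[0.22,0.075,0],[0.245,0.083,0],[0.256,0.084,0]],"turn":[[0,0,0],[0,0,0],[0,0,0],[0,0,0],[0,0,0],[0,0,0],[0,0,0],[0,0,0]],"hand":[0.45,0.45,0.45,0.45,0.45,0.45,0.45,0.45]}'; python3 -m handwheel '{"dp":[[0,0,0],[0,0,0],[0,0,0]],"turn":[[0,0,0],[0,0,0],[0,0,0]],"hand":[0.45,0.45,0.45]}'; python3 go.py 0.5705 0.059 0.099 1.3
python3 - <<'E'
import pickle; from h import *
c=pickle.load(open('/tmp/top11.pkl','rb'))
P=cloud(c); hsv=cv2.cvtColor(c['pixels'],cv2.COLOR_RGB2HSV)
m=(hsv[...,0]<20)&(hsv[...,1]>100)&(abs(P[...,0]-.57)<.04)&(abs(P[...,1]-.06)<.05)&(P[...,2]>.09); q=P[m]
print(m.sum(),np.percentile(q[:,2],[5,50,95]),q[q[:,2]>.125][:,:2].mean(0),q[:,:2].min(0),q[:,:2].max(0))
# wood edges by colour at subpixel, per column, cast on z=.131 for far edge
big=cv2.resize(c['pixels'][205:222,255:300],None,fx=8,fy=8,interpolation=cv2.INTER_CUBIC); h8=cv2.cvtColor(big,cv2.COLOR_RGB2HSV)
mm=((h8[...,0]<20)&(h8[...,1]>100)).astype(np.uint8); qc=max(cv2.findContours(mm,0,1)[0],key=cv2.contourArea)
x,y,w,hh=cv2.boundingRect(qc); U=lambda a:a/8-.5+255; V=lambda a:a/8-.5+205
print('far mid',onz(c,U(x+w/2),V(y),.131),'near bot',onz(c,U(x+w/2),V(y+hh),.131),'L',onz(c,U(x),V(y),.131)[1],'R',onz(c,U(x+w),V(y),.131)[1])
L=[];
for col in range(x+10,x+w-10): r=np.nonzero(mm[:,col])[0]; L.append((onz(c,U(col),V(r.min()),.131)))
L=np.array(L); print('yaw from far edge',-np.degrees(np.polyfit(L[:,1],L[:,0],1)[0]))
E
```

```text
time_s: 17.3
tcp_pos: [0.5698, 0.0631, 0.2026]
orientation: [[-0.028, 1.0, 0.0], [1.0, 0.028, 0.001], [0.001, 0.0, -1.0]]
ft_force: [0.3, 0.1, 0.1]
opening: 0.55
time_s: 17.6
tcp_pos: [0.5697, 0.0583, 0.2024]
orientation: [[-0.022, 1.0, -0.0], [1.0, 0.022, -0.0], [-0.0, -0.0, -1.0]]
ft_force: [-0.1, 0.4, -0.5]
opening: 0.55
t 17.6 tcp [0.5697 0.0583 0.2024] yaw 1.25 F [-0.1  0.4 -0.5] op 0.55 q [ -1.5  22.2 -10.2  57.6  -0.   87.2]
dp [0.0007 0.0008 0.1034] turn [-0.0003  0.0003 -0.0009]
148 [0.12762489 0.13065277 0.13353846] [0.56986515 0.05973704] [0.5622648 0.0279787] [0.57780004 0.09173338]
far mid [0.5784682  0.05986661 0.131     ] near bot [0.5608117  0.05883453 0.131     ] L 0.09287625376320954 R 0.026852190714558237
yaw from far edge 1.1666076507050445
```

```bash
python3 -m handwheel '{"dp":[[0.001,0,0.02],[0.001,0,0.04],[0.001,0,0.06],[0.001,0,0.08],[0.001,0,0.092],[0.001,0,0.1],[0.001,0,0.103],[0.001,0,0.103]],"turn":[[0,0,0],[0,0,0],[0,0,0],[0,0,0],[0,0,0],[0,0,0],[0,0,0],[0,0,0]],"hand":[0.45,0.45,0.45,0.45,0.45,0.45,0.45,0.45]}'; python3 go.py 0.5698 0.0593 0.099 1.3
python3 - <<'E'
from plant import viewer; from h import *
c=viewer.read_camera('scene'); crop(c,220,350,120,230,6,f'pics/s12.png')
E
```

```text
time_s: 18.4
tcp_pos: [0.5703, 0.06, 0.0994]
orientation: [[-0.023, 1.0, 0.0], [1.0, 0.023, -0.0], [-0.0, 0.0, -1.0]]
ft_force: [0.5, -0.2, 0.1]
opening: 0.549
t 18.4 tcp [0.5703 0.06   0.0994] yaw 1.29 F [ 0.5 -0.2  0.1] op 0.549 q [ -1.4  27.9 -17.8  44.3  -0.   87.3]
dp [-0.0007 -0.0005  0.0004] turn [ 0.0002  0.     -0.0001]
```

View pics/s12.png

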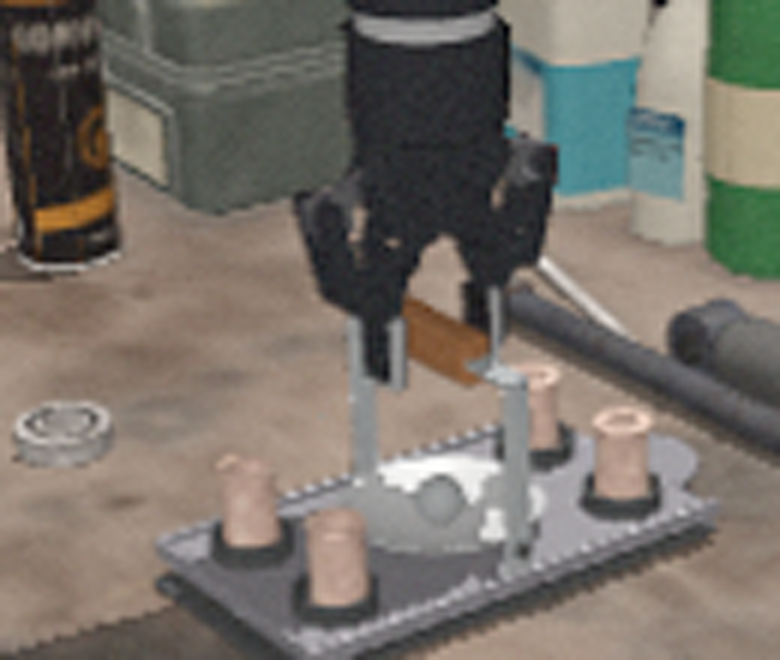

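The fingers straddle the wooden grip, with tips at (385,380) and (485,330). I'll close slowly at low force.

```bash
python3 -m handwheel '{"dp":[[0,0,0],[0,0,0],[0,0,0],[0,0,0],[0,0,0],[0,0,0],[0,0,0],[0,0,0]],"turn":[[0,0,0],[0,0,0],[0,0,0],[0,0,0],[0,0,0],[0,0,0],[0,0,0],[0,0,0]],"hand":[0.5,0.55,0.6,0.65,0.7,0.74,0.78,0.82]}' 25; python3 -m handwheel '{"dp":[[0,0,0],[0,0,0],[0,0,0],[0,0,0],[0,0,0]],"turn":[[0,0,0],[0,0,0],[0,0,0],[0,0,0],[0,0,0]],"hand":[0.86,0.9,0.95,1,1]}' 25; python3 -m handwheel '{"dp":[[0,0,0],[0,0,0],[0,0,0]],"turn":[[0,0,0],[0,0,0],[0,0,0]],"hand":[1,1,1]}' 60;python3 -m handwheel '{"dp":[[0,0,0],[0,0,0],[0,0,0]],"turn":[[0,0,0],[0,0,0],[0,0,0]],"hand":[1,1,1]}' 100; python3 - <<'E'
from plant import viewer; from h import *
c=viewer.read_camera('scene'); crop(c,220,350,120,230,6,f'pics/s13.png')
E
python3 go.py 0.5698 0.0593 0.099 1.3
```

```text
time_s: 19.25
tcp_pos: [0.5702, 0.0603, 0.0993]
orientation: [[-0.023, 1.0, 0.0], [1.0, 0.023, 0.0], [0.0, 0.0, -1.0]]
ft_force: [0.5, 0.3, -0.5]
opening: 0.209
time_s: 19.75
tcp_pos: [0.5702, 0.0603, 0.0993]
orientation: [[-0.023, 1.0, 0.0], [1.0, 0.023, 0.0], [0.0, 0.0, -1.0]]
ft_force: [0.9, -0.0, 0.2]
opening: 0.205
time_s: 20.05
tcp_pos: [0.5703, 0.0603, 0.0994]
orientation: [[-0.023, 1.0, 0.0], [1.0, 0.023, 0.0], [-0.0, 0.0, -1.0]]
ft_force: [0.1, 0.7, 1.4]
opening: 0.201
time_s: 20.35
tcp_pos: [0.5703, 0.0603, 0.0995]
orientation: [[-0.023, 1.0, 0.0], [1.0, 0.023, -0.0], [-0.0, 0.0, -1.0]]
ft_force: [1.5, 0.0, 3.5]
opening: 0.194
t 20.4 tcp [0.5704 0.0603 0.0995] yaw 1.32 F [-0.2  0.4  3.9] op 0.193 q [ -1.3  27.9 -17.8  44.3  -0.   87.3]
dp [-0.001  -0.0006  0.0005] turn [0.0006 0.     0.0003]
```

View pics/s13.png

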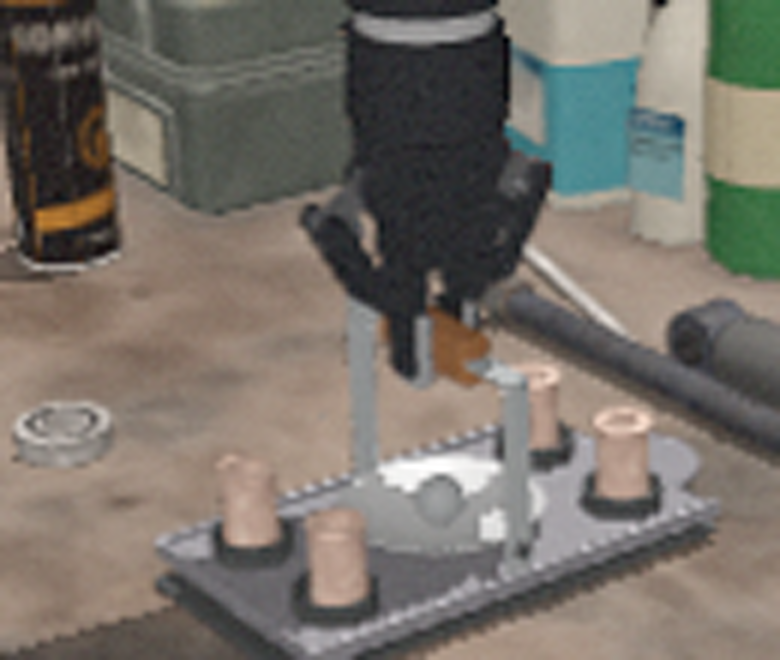

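The grip holds and the tray did not shift. I'll lift gently, small first.

```bash
python3 -m handwheel '{"dp":[[0,0,-0.0005],[0,0,-0.0015],[0,0,-0.003],[0,0,-0.005],[0,0,-0.007],[0,0,-0.0085],[0,0,-0.0095],[0,0,-0.01]],"turn":[[0,0,0],[0,0,0],[0,0,0],[0,0,0],[0,0,0],[0,0,0],[0,0,0],[0,0,0]],"hand":[1,1,1,1,1,1,1,1]}' 100;  python3 -m handwheel '{"dp":[[0,0,0],[0,0,0]],"turn":[[0,0,0],[0,0,0]],"hand":[1,1]}'; python3 go.py 0.5698 0.0593 0.2 1.3; python3 - <<'E'
from plant import viewer; from h import *
c=viewer.read_camera('scene'); crop(c,220,350,120,230,6,f'pics/s14.png')
E

```

```text
time_s: 21.2
tcp_pos: [0.5701, 0.0603, 0.1094]
orientation: [[-0.023, 1.0, 0.0], [1.0, 0.023, -0.0], [-0.0, 0.0, -1.0]]
ft_force: [0.1, 0.5, -8.3]
opening: 0.195
time_s: 21.4
tcp_pos: [0.5701, 0.0603, 0.1093]
orientation: [[-0.023, 1.0, -0.0], [1.0, 0.023, -0.0], [-0.0, -0.0, -1.0]]
ft_force: [0.2, 0.1, -8.5]
opening: 0.193
t 21.4 tcp [0.5701 0.0603 0.1093] yaw 1.32 F [ 0.2  0.1 -8.5] op 0.193 q [ -1.3  27.3 -17.2  45.6  -0.   87.3]
dp [-0.001  -0.0003 -0.0907] turn [-0.0001  0.      0.0003]
```

View pics/s14.png

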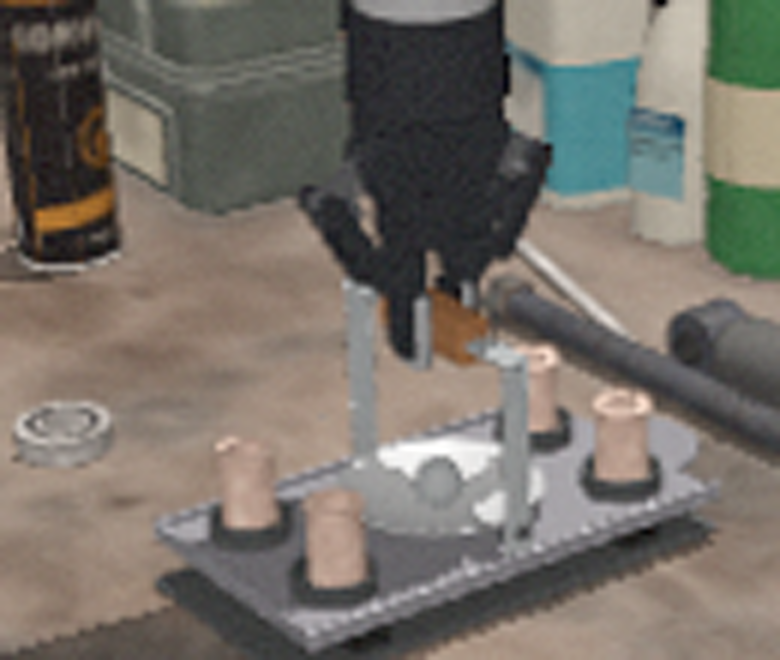

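```bash
cat > lev.py <<'E'
from plant import viewer; from h import *; import sys,pickle
def fit(c,z0,cx=.5702,cy=.0595):
    P=cloud(c); m=(abs(P[...,2]-z0)<.012)&(np.hypot(P[...,0]-cx,P[...,1]-cy)<.15)&(c['range_z']>0)
    r=np.hypot(P[...,0]-cx,P[...,1]-cy); m&=r>.056
    px=c['pixels'].astype(int); m&=(abs(px[...,0]-px[...,2])<30)
    q=P[m]; A=np.c_[q[:,0]-cx,q[:,1]-cy,np.ones(len(q))]; w=np.ones(len(q),bool)
    for _ in range(6):
        k=np.linalg.lstsq(A[w],q[w,2],rcond=None)[0]; res=q[:,2]-A@k; w=abs(res)<.003
    return w.sum(),np.degrees(k[:2]).round(2),k[2].round(4)
if __name__=='__main__':
    z0=float(sys.argv[1])
    for n in('top','scene'):
        c=viewer.read_camera(n); pickle.dump(c,open(f'/tmp/l_{n}.pkl','wb')); print(n,fit(c,z0))
E
python3 - <<'E'
import pickle; from lev import *
for n in('top','scene'): print(n,fit(pickle.load(open(f'/tmp/{n}11.pkl','rb')),.02))
E
python3 lev.py .03
```

```text
top (np.int64(1883), array([ 0.05, -0.05]), np.float64(0.019))
scene (np.int64(763), array([-0.08, -0.17]), np.float64(0.0183))
top (np.int64(1176), array([-0.16, -0.38]), np.float64(0.0287))
scene (np.int64(748), array([-0.03,  0.08]), np.float64(0.0279))
```

The tray is level to within about 0.3° and lifted 9.7 mm. I'll continue lifting.

```bash
python3 -m handwheel '{"dp":[[0,0,-0.0005],[0,0,-0.002],[0,0,-0.004],[0,0,-0.007],[0,0,-0.011],[0,0,-0.015],[0,0,-0.019],[0,0,-0.023]],"turn":[[0,0,0],[0,0,0],[0,0,0],[0,0,0],[0,0,0],[0,0,0],[0,0,0],[0,0,0]],"hand":[1,1,1,1,1,1,1,1]}' 100;  python3 -m handwheel '{"dp":[[0,0,-0.004],[0,0,-0.008],[0,0,-0.012],[0,0,-0.016],[0,0,-0.02],[0,0,-0.024],[0,0,-0.028],[0,0,-0.032]],"turn":[[0,0,0],[0,0,0],[0,0,0],[0,0,0],[0,0,0],[0,0,0],[0,0,0],[0,0,0]],"hand":[1,1,1,1,1,1,1,1]}';  python3 -m handwheel '{"dp":[[0,0,-0.004],[0,0,-0.008],[0,0,-0.012],[0,0,-0.016],[0,0,-0.02],[0,0,-0.024],[0,0,-0.028],[0,0,-0.031]],"turn":[[0,0,0],[0,0,0],[0,0,0],[0,0,0],[0,0,0],[0,0,0],[0,0,0],[0,0,0]],"hand":[1,1,1,1,1,1,1,1]}';   python3 -m handwheel '{"dp":[[0,0,-0.002],[0,0,-0.004],[0,0,-0.005],[0,0,-0.006],[0,0,-0.006],[0,0,-0.006],[0,0,-0.006],[0,0,-0.006]],"turn":[[0,0,0],[0,0,0],[0,0,0],[0,0,0],[0,0,0],[0,0,0],[0,0,0],[0,0,0]],"hand":[1,1,1,1,1,1,1,1]}'; python3 go.py 0.5703 0.0603 0.2005 1.3; python3 lev.py .12;  python3 - <<'E'
from h import *; import pickle
c=pickle.load(open('/tmp/l_scene.pkl','rb')); crop(c,220,350,90,220,4.5,f'pics/s15.png')
c=pickle.load(open('/tmp/l_top.pkl','rb')); crop(c,210,360,140,270,4.5,f'pics/t15.png')
E
```

```text
time_s: 22.35
tcp_pos: [0.5702, 0.0603, 0.1328]
orientation: [[-0.023, 1.0, 0.0], [1.0, 0.023, -0.0], [-0.0, 0.0, -1.0]]
ft_force: [0.2, 0.5, -8.0]
opening: 0.193
time_s: 23.15
tcp_pos: [0.5701, 0.0603, 0.1646]
orientation: [[-0.023, 1.0, -0.0], [1.0, 0.023, 0.0], [0.0, -0.0, -1.0]]
ft_force: [0.5, -0.2, -9.0]
opening: 0.193
time_s: 23.95
tcp_pos: [0.5702, 0.0603, 0.1957]
orientation: [[-0.023, 1.0, 0.0], [1.0, 0.023, 0.0], [-0.0, 0.0, -1.0]]
ft_force: [0.3, -0.5, -8.4]
opening: 0.198
time_s: 24.75
tcp_pos: [0.57, 0.0603, 0.2012]
orientation: [[-0.023, 1.0, -0.0], [1.0, 0.023, -0.0], [-0.0, -0.0, -1.0]]
ft_force: [0.5, 0.4, -9.3]
opening: 0.196
t 24.75 tcp [0.57   0.0603 0.2012] yaw 1.32 F [ 0.5  0.4 -9.3] op 0.196 q [ -1.3  22.3 -10.2  57.5  -0.   87.3]
dp [-0.      0.0003  0.0007] turn [-0.0002  0.      0.0003]
top (np.int64(1520), array([-0.03, -0.35]), np.float64(0.1206))
scene (np.int64(683), array([-0.15,  0.33]), np.float64(0.1202))
```

View pics/s15.png

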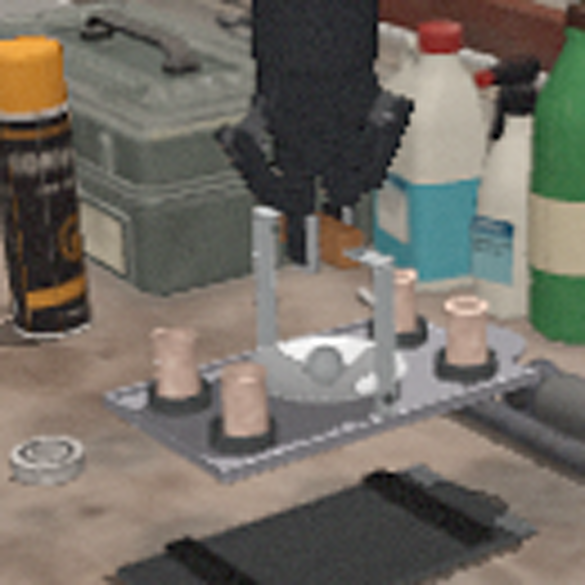

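View pics/t15.png

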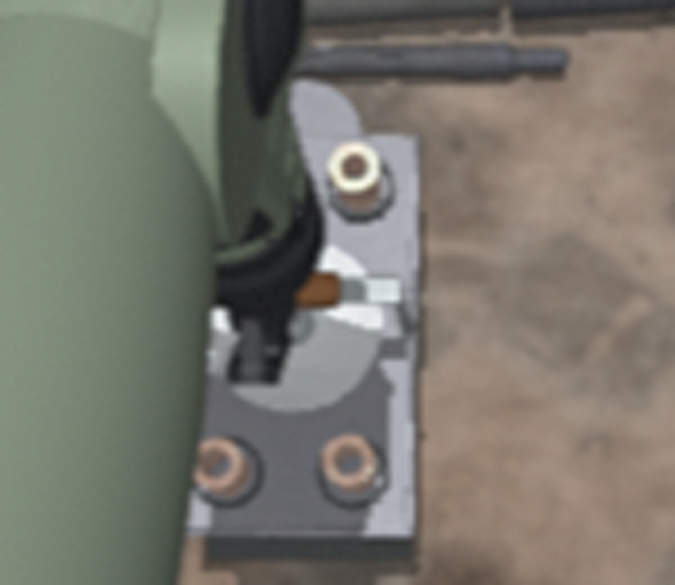

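The tray is up 101.5 mm and level to about 0.3°, with the ball centred and the stand free below. I'll turn it gently anticlockwise, which is negative about tool z.

```bash
python3 -m handwheel '{"dp":[[0,0,0],[0,0,0],[0,0,0],[0,0,0],[0,0,0],[0,0,0],[0,0,0],[0,0,0]],"turn":[[0,0,-0.002],[0,0,-0.006],[0,0,-0.012],[0,0,-0.02],[0,0,-0.03],[0,0,-0.042],[0,0,-0.056],[0,0,-0.072]],"hand":[1,1,1,1,1,1,1,1]}' 100; python3 -m handwheel '{"dp":[[0,0,0],[0,0,0],[0,0,0],[0,0,0],[0,0,0],[0,0,0],[0,0,0],[0,0,0]],"turn":[[0,0,-0.02],[0,0,-0.04],[0,0,-0.06],[0,0,-0.08],[0,0,-0.1],[0,0,-0.12],[0,0,-0.14],[0,0,-0.16]],"hand":[1,1,1,1,1,1,1,1]}'; python3 -m handwheel '{"dp":[[0,0,0],[0,0,0],[0,0,0],[0,0,0],[0,0,0],[0,0,0],[0,0,0],[0,0,0]],"turn":[[0,0,-0.02],[0,0,-0.04],[0,0,-0.06],[0,0,-0.08],[0,0,-0.1],[0,0,-0.12],[0,0,-0.14],[0,0,-0.16]],"hand":[1,1,1,1,1,1,1,1]}'; python3 go.py 0.57 0.0603 0.2012 91.3;  python3 - <<'E'
from plant import viewer; from h import *
c=viewer.read_camera('scene'); crop(c,220,350,90,220,4.5,f'pics/s16.png')
E
```

```text
time_s: 25.65
tcp_pos: [0.5701, 0.0603, 0.2013]
orientation: [[-0.096, 0.995, 0.0], [0.995, 0.096, -0.0], [-0.0, 0.0, -1.0]]
ft_force: [-0.2, -0.0, -8.4]
opening: 0.194
time_s: 26.45
tcp_pos: [0.5701, 0.0603, 0.2013]
orientation: [[-0.254, 0.967, 0.0], [0.967, 0.254, -0.0], [-0.0, 0.0, -1.0]]
ft_force: [0.6, 0.2, -9.3]
opening: 0.194
time_s: 27.25
tcp_pos: [0.5701, 0.0603, 0.2013]
orientation: [[-0.405, 0.914, 0.0], [0.914, 0.405, 0.0], [0.0, 0.0, -1.0]]
ft_force: [1.0, -0.2, -7.4]
opening: 0.195
t 27.25 tcp [0.5701 0.0603 0.2013] yaw 23.87 F [ 1.  -0.2 -7.4] op 0.195 q [ -1.3  22.3 -10.2  57.5   0.   64.8]
dp [ 0.0001 -0.0001  0.0001] turn [ 0.      0.     -1.1768]
```

View pics/s16.png

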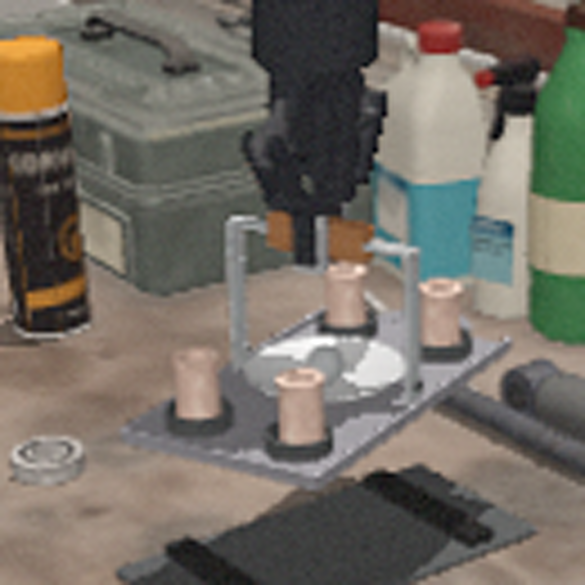

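The turn is anticlockwise (the nose is heading left and away from this camera) and the ball is steady. I'll continue.

```bash
python3 -m handwheel '{"dp":[[0,0,0],[0,0,0],[0,0,0],[0,0,0],[0,0,0],[0,0,0],[0,0,0],[0,0,0]],"turn":[[0,0,-0.02],[0,0,-0.04],[0,0,-0.06],[0,0,-0.08],[0,0,-0.1],[0,0,-0.12],[0,0,-0.14],[0,0,-0.16]],"hand":[1,1,1,1,1,1,1,1]}'; python3 -m handwheel '{"dp":[[0,0,0],[0,0,0],[0,0,0],[0,0,0],[0,0,0],[0,0,0],[0,0,0],[0,0,0]],"turn":[[0,0,-0.02],[0,0,-0.04],[0,0,-0.06],[0,0,-0.08],[0,0,-0.1],[0,0,-0.12],[0,0,-0.14],[0,0,-0.16]],"hand":[1,1,1,1,1,1,1,1]}';python3 -m handwheel '{"dp":[[0,0,0],[0,0,0],[0,0,0],[0,0,0],[0,0,0],[0,0,0],[0,0,0],[0,0,0]],"turn":[[0,0,-0.02],[0,0,-0.04],[0,0,-0.06],[0,0,-0.08],[0,0,-0.1],[0,0,-0.12],[0,0,-0.14],[0,0,-0.16]],"hand":[1,1,1,1,1,1,1,1]}';python3 -m handwheel '{"dp":[[0,0,0],[0,0,0],[0,0,0],[0,0,0],[0,0,0],[0,0,0],[0,0,0],[0,0,0]],"turn":[[0,0,-0.02],[0,0,-0.04],[0,0,-0.06],[0,0,-0.08],[0,0,-0.1],[0,0,-0.12],[0,0,-0.14],[0,0,-0.16]],"hand":[1,1,1,1,1,1,1,1]}';python3 -m handwheel '{"dp":[[0,0,0],[0,0,0],[0,0,0],[0,0,0],[0,0,0],[0,0,0],[0,0,0],[0,0,0]],"turn":[[0,0,-0.02],[0,0,-0.04],[0,0,-0.06],[0,0,-0.08],[0,0,-0.1],[0,0,-0.12],[0,0,-0.14],[0,0,-0.16]],"hand":[1,1,1,1,1,1,1,1]}';python3 -m handwheel '{"dp":[[0,0,0],[0,0,0],[0,0,0],[0,0,0],[0,0,0],[0,0,0],[0,0,0],[0,0,0]],"turn":[[0,0,-0.02],[0,0,-0.04],[0,0,-0.06],[0,0,-0.08],[0,0,-0.1],[0,0,-0.12],[0,0,-0.14],[0,0,-0.16]],"hand":[1,1,1,1,1,1,1,1]}' ;python3 go.py 0.57 0.0603 0.2012 91.3
```

```text
time_s: 28.1
tcp_pos: [0.5701, 0.0603, 0.2013]
orientation: [[-0.545, 0.838, 0.0], [0.838, 0.545, 0.0], [0.0, 0.0, -1.0]]
ft_force: [0.0, 0.5, -9.5]
opening: 0.194
time_s: 28.9
tcp_pos: [0.5701, 0.0603, 0.2013]
orientation: [[-0.672, 0.741, -0.0], [0.741, 0.672, 0.0], [0.0, -0.0, -1.0]]
ft_force: [1.0, 0.2, -9.1]
opening: 0.197
time_s: 29.7
tcp_pos: [0.5701, 0.0603, 0.2013]
orientation: [[-0.781, 0.624, -0.0], [0.624, 0.781, -0.0], [0.0, -0.0, -1.0]]
ft_force: [-0.2, -0.0, -9.3]
opening: 0.194
time_s: 30.5
tcp_pos: [0.5701, 0.0603, 0.2013]
orientation: [[-0.871, 0.492, -0.0], [0.492, 0.871, -0.0], [0.0, -0.0, -1.0]]
ft_force: [0.1, -0.2, -8.8]
opening: 0.194
time_s: 31.3
tcp_pos: [0.5701, 0.0603, 0.2013]
orientation: [[-0.938, 0.347, -0.0], [0.347, 0.938, -0.0], [0.0, -0.0, -1.0]]
ft_force: [0.0, 0.1, -8.3]
opening: 0.194
time_s: 32.1
tcp_pos: [0.5701, 0.0603, 0.2013]
orientation: [[-0.981, 0.193, -0.0], [0.193, 0.981, -0.0], [0.0, -0.0, -1.0]]
ft_force: [0.8, -0.5, -8.2]
opening: 0.201
t 32.1 tcp [0.5701 0.0603 0.2013] yaw 78.87 F [ 0.8 -0.5 -8.2] op 0.201 q [ -1.3  22.3 -10.2  57.5  -0.    9.8]
dp [0.0001 0.     0.0001] turn [-0.     -0.     -0.2169]
```

```bash
python3 -m handwheel '{"dp":[[0,0,0],[0,0,0],[0,0,0],[0,0,0],[0,0,0],[0,0,0],[0,0,0],[0,0,0]],"turn":[[0,0,-0.02],[0,0,-0.04],[0,0,-0.06],[0,0,-0.08],[0,0,-0.1],[0,0,-0.12],[0,0,-0.138],[0,0,-0.154]],"hand":[1,1,1,1,1,1,1,1]}'; python3 -m handwheel '{"dp":[[0,0,0],[0,0,0],[0,0,0],[0,0,0],[0,0,0],[0,0,0],[0,0,0],[0,0,0]],"turn":[[0,0,-0.014],[0,0,-0.026],[0,0,-0.036],[0,0,-0.045],[0,0,-0.053],[0,0,-0.059],[0,0,-0.063],[0,0,-0.065]],"hand":[1,1,1,1,1,1,1,1]}';python3 -m handwheel '{"dp":[[0,0,0],[0,0,0],[0,0,0],[0,0,0],[0,0,0],[0,0,0],[0,0,0],[0,0,0]],"turn":[[0,0,0],[0,0,0],[0,0,0],[0,0,0],[0,0,0],[0,0,0],[0,0,0],[0,0,0]],"hand":[1,1,1,1,1,1,1,1]}' ;python3 go.py 0.57 0.0603 0.2012 91.3; python3 lev.py .12;  python3 - <<'E'
from h import *; import pickle
c=pickle.load(open('/tmp/l_scene.pkl','rb')); crop(c,215,345,90,220,4.5,f'pics/s17.png')
c=pickle.load(open('/tmp/l_top.pkl','rb')); crop(c,200,360,150,280,4.5,f'pics/t17.png')
for n in('top','scene'):
    c=pickle.load(open(f'/tmp/l_{n}.pkl','rb')); P=cloud(c)
    # tray points; stand points (dark steel plate at z~6mm, dark)
    m=(abs(P[...,2]-.12)<.012)&(np.hypot(P[...,0]-.57,P[...,1]-.06)<.17); k,l,st,ce=cv2.connectedComponentsWithStats(m.astype(np.uint8)); q=P[l==1+st[1:,4].argmax()]
    print(n,'tray',cv2.minAreaRect(q[:,:2].astype(np.float32)),'ymax',q[:,1].max(),'ymin',q[:,1].min(),q[:,0].min(),q[:,0].max())
E
```

```text
time_s: 32.9
tcp_pos: [0.5701, 0.0603, 0.2013]
orientation: [[-0.999, 0.04, 0.0], [0.04, 0.999, 0.0], [-0.0, 0.0, -1.0]]
ft_force: [0.5, 0.4, -9.1]
opening: 0.197
time_s: 33.7
tcp_pos: [0.5701, 0.0603, 0.2013]
orientation: [[-1.0, -0.023, 0.0], [-0.023, 1.0, 0.0], [-0.0, 0.0, -1.0]]
ft_force: [-0.2, -0.1, -8.3]
opening: 0.195
time_s: 34.5
tcp_pos: [0.5701, 0.0603, 0.2013]
orientation: [[-1.0, -0.023, -0.0], [-0.023, 1.0, -0.0], [0.0, -0.0, -1.0]]
ft_force: [0.1, 0.2, -8.4]
opening: 0.196
t 34.5 tcp [0.5701 0.0603 0.2013] yaw 91.33 F [ 0.1  0.2 -8.4] op 0.196 q [ -1.3  22.3 -10.2  57.5  -0.   -2.7]
dp [0.0001 0.     0.0001] turn [-0.     -0.      0.0005]
top (np.int64(1149), array([0.1 , 0.06]), np.float64(0.121))
scene (np.int64(623), array([ 0.3 , -0.09]), np.float64(0.1202))
top tray ((0.5720358490943909, 0.02545667439699173), (0.1410389542579651, 0.17177684605121613), 1.6187554597854614) ymax 0.10965250086200246 ymin -0.062311077627365326 0.5001501497682255 0.6435914991554099
scene tray ((0.5694907903671265, 0.0716666430234909), (0.14380589127540588, 0.2762514054775238), 1.3792767524719238) ymax 0.20940610832715256 ymin -0.06632169011779676 0.4957597688072691 0.6438213565401707
```

View pics/s17.png

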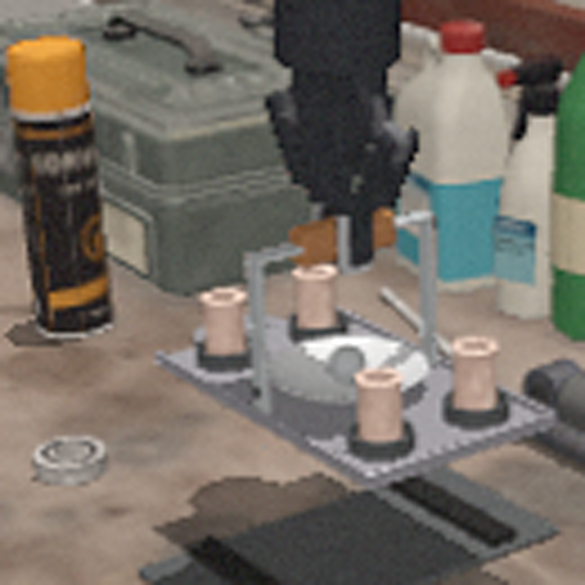

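View pics/t17.png

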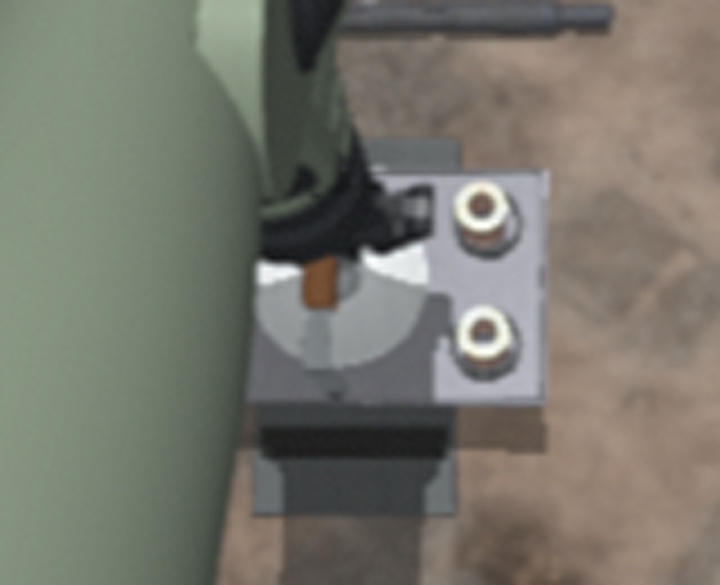

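The tray is across the stand with its nose to the left. All four sleeves are upright, and the ball is near the middle of the dish at (348,360) in the scene crop. I'll check the ball centring, stillness and stand yaw numerically.

```bash
python3 -m handwheel '{"dp":[[0,0,0],[0,0,0],[0,0,0],[0,0,0],[0,0,0],[0,0,0],[0,0,0],[0,0,0]],"turn":[[0,0,0],[0,0,0],[0,0,0],[0,0,0],[0,0,0],[0,0,0],[0,0,0],[0,0,0]],"hand":[1,1,1,1,1,1,1,1]}' 100; python3 - <<'E'
from plant import viewer,ctrl; from h import *; import pickle
c=viewer.read_camera('scene'); old=pickle.load(open('/tmp/l_scene.pkl','rb'))
print('pixel change vs 1s ago in tray crop',np.abs(c['pixels'][90:220,215:345].astype(int)-old['pixels'][90:220,215:345]).mean())
P=cloud(c); m=(np.hypot(P[...,0]-.57,P[...,1]-.06)<.03)&(P[...,2]>.128)&(P[...,2]<.155)
q=P[m]; r=lambda k:q@(2*0)if 0 else None
# sphere of known radius fit
from scipy.optimize import least_squares
f=least_squares(lambda x:np.linalg.norm(q-x,axis=1)-.0125,[.57,.06,.136],loss='soft_l1',f_scale=.001); print('ball',len(q),f.x.round(4))
for cc,n in ((c,'now'),(pickle.load(open('/tmp/scene11.pkl','rb')),'start')):
    P=cloud(cc); dz=0 if n=='start' else .1015
    m=(np.hypot(P[...,0]-.57,P[...,1]-.06)<.03)&(P[...,2]>.026+dz)&(P[...,2]<.053+dz); q=P[m]
    f=least_squares(lambda x:np.linalg.norm(q-x,axis=1)-.0125,[.57,.06,.035+dz],loss='soft_l1',f_scale=.001); print(n,len(q),f.x.round(4))
# stand
P=cloud(c); px=c['pixels'].astype(int).max(-1); m=(P[...,2]>.003)&(P[...,2]<.02)&(abs(P[...,0]-.57)<.16)&(abs(P[...,1]-.06)<.1)
k,l,st,ce=cv2.connectedComponentsWithStats(m.astype(np.uint8)); q=P[l==1+st[1:,4].argmax()]
print('stand',len(q),cv2.minAreaRect(q[:,:2].astype(np.float32)))
print(ctrl.observe()['tcp_pos'],np.abs(ctrl.observe()['joint_vel']).max(),ctrl.observe()['time_s'])
E
```

```text
time_s: 35.4
tcp_pos: [0.5702, 0.0603, 0.2013]
orientation: [[-1.0, -0.023, 0.0], [-0.023, 1.0, 0.0], [-0.0, 0.0, -1.0]]
ft_force: [0.5, 0.0, -7.6]
opening: 0.192
pixel change vs 1s ago in tray crop 2.376804733727811
ball 57 [0.5712 0.0589 0.1354]
now 57 [0.5712 0.0589 0.1354]
start 56 [0.5717 0.0589 0.0338]
stand 1710 ((0.5713309645652771, 0.058071400970220566), (0.2522958219051361, 0.1331976354122162), 0.7613411545753479)
[0.57011414 0.06029237 0.20127599] 0.275303687282531 35.45
```

```bash
python3 -c "
from plant import ctrl; print(ctrl.finish_job())"
```

```text
the job is handed in; nothing more can be done
None
```

I stood the two copper sleeves in the empty pockets, the near one on the left and the far one on the right. I then gripped the handle at 100 N, lifted the tray 101.5 mm and turned it 90° anticlockwise in about 9 s. I handed in at 35.5 s, still holding the tray.

**Last checks:**
- **Sleeves:** all four stood upright in their collars in the scene view. Only the two right-side ones showed in the top view, because the arm hid the rest.
- **Level:** the tray was within about 0.3° of level.
- **Ball:** it was within about 1–2 mm of the dish centre, the same as before the lift.
- **Stillness:** no visible movement over the last second, with the load steady at about 8 N.
- **Squareness:** the estimates disagreed slightly. The raised tray read 1.4–1.6° and the stand 0.8–1.3°, so the tray is square to within about 1°.

One slip: while carrying the first sleeve I entered a value wrong and stopped 13 mm short of the pocket. I corrected it before lowering, and nothing was touched. I saw none of the other things on the bench move, but did not measure them at the end.

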